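Re-set the slipped ladle carousel

ROBOT

A 6-joint arm with a two-finger parallel gripper is mounted at the origin on a cart in front of the work surface, level with it; the furniture and walls round the work are solid. World frame = base frame: x ahead of the robot, y to its left, z up, the work surface at z = 0. Lengths are in m, angles in rad, forces in N, time in s.
With the tool pointing down it reaches from about 0.275 to 0.825 m from the base axis. Payload 4.9 kg.
Tool frame: the origin (TCP) lies on the centre line of the jaws, within the pads' length; the fingertips stand 19 mm ahead of it and the grasp point (between the pads) is the TCP; z points along the fingers, y is the direction in which the jaws open and shut (so a half turn about z gives the same grasp; the last joint's range is limited). The gripper opens to 85 mm and grips with 20 to 120 N. Pads are 22 mm wide; open, the fingers measure 114 mm over their backs; the gripper's body (76 mm by 85 mm) begins 54 mm behind the grasp point. The pads swing forward as they close: fully open they stand 13 mm farther back than shut.
Start: joints at [-1.332, 0.326, -0.193, 1.052, 0, 1.437], TCP at [0.2, -0.512, 0.25] pointing down, gripper open.
Joint ranges: [-2.65, 2.65], [-0.97, 1.79], [-1.3, 1.35], [-1.93, 2.1], [-1.47, 1.37], [-3.14, 3.14]. Speed limits (rad/s): [2.57, 2.57, 3.14, 3.14, 3.14, 3.14].

INTERFACE

Orientations are given as a 3x3 rotation matrix whose columns are the frame's x, y, z axes.
In Python, from plant import arm gives the robot as it stands.
- The arm moves only by the shell command python3 -m crank 'ROWS'. ROWS is JSON, a list that holds one entry, the list of rows, each a list of 7 numbers: the opening in per cent of the stroke, from 0 (shut) to 100 (fully open), then the shift along the tool's x, y, z in units of 30 mm (1.0 is 30 mm), then the turn, a rotation vector about the tool's x, y, z in units of 6 degrees (1.0 is 6 degrees). In form: [[[grip, dx, dy, dz, wx, wy, wz], ...]]. A call has exactly 8 rows; each row shifts and turns the commanded pose from where the row before left it, along the tool's axes as they then stand; what a row does not reach is not made up. A row lasts 1/12 s, in which the tool goes at most 41.7 mm and 7.16 degrees, less where a joint would pass 70% of its speed; a pose out of reach is approached as far as the arm can. A call is refused whole if a number of a shift passes 1 or a number of a turn 1, either way. A call with a gripper value outside its range is refused whole. The fingers move at their own pace and stop on an object; the grip force is fixed at half the most. Time passes only in rows, so rows that do not move let the fingers close, or fill a call up. It gives the time, the measured TCP pose, the force and the opening at its end, in the units of the state.
- arm.sense(): the state, without advancing time (a new reading comes with each control period).
- arm.camera(name): name is "scene" or "top" or "wrist"; returns the picture (480x640x3 uint8, blue, green, red); there is no depth.
- arm.camera_params(name): a dict with "intrinsics" (3x3 intrinsics, pixels), "rvec" (rotation vector, rad) and "tvec" (3), from world to camera coordinates, as OpenCV has them; the wrist camera has in their place "tool_from_camera" (4x4, takes a point from camera to tool coordinates, whose origin is the TCP and whose axes are the flange's). Camera axes: x right, y down, z forward; pixel columns grow to the right and rows downward; lengths in m; the calibration is good to about 2 mm. A picture is of the moment at which its call begins: read the wrist's pose just before it. camera_params takes no time and is no camera call.
- arm.job_done(): hands the job in, once; it reports no verdict.
Trained networks look in the newest picture that a camera, given by its name, has taken for a name from the list of things; names that differ only in an ending like _2 or _b are one class to them, and where a whole thing is asked for, a point or a joint stands for the part that bears it (a point fixed in the world has none). Each returns a list of dicts, best first, with "confidence" (0 to 1); they miss things now and then, are a little off and sometimes report something else, mostly with a low value. They report only what shows in the picture. A call takes as long as a camera call.
- arm.recognise(target, camera): "location" ([x, y, z] in m, in world coordinates, good to about 4 mm: the middle of the surface that is visible of it).
- arm.outline_of(target, camera): "mask" (480x640 bool, what is visible of it).
The state is a dict: "clock": time; "qpos": joint angles; "joint_velocities": joint speeds; "tau": joint torques, N m; "ee_pos": TCP position; "eef_rot": TCP orientation; "ft_force": force on the tool from outside, world axes, zero at the start; "moment": the same for the moment, N m; "gripper_width": opening from 0.0 (shut) to 1.0 (fully open).
Only numpy, scipy, OpenCV 4.12 (cv2) and the standard library are available. Lean on these libraries where they do the work, as an engineer would, in place of code of your own. Each camera call takes 0.05 s, during which the arm holds its last target. There are 200 camera calls.

TASK

The hook collar of the ladle carousel has slipped round on its post. Take all the ladles off their hooks and stand them upright on the black bar mat, turn the empty collar until its set screw squarely faces the flat on the post, then push the clamping lever right down to tighten the screw; finally hang every ladle back, one to a hook. Do not knock over the jigger, the smoothie or the tub of pearls.

Things in the scene. Friction and masses are not known exactly. Their poses are not given: they have to be found in the camera images.
- carousel: fixed ladle carousel: dark round foot (140 mm across, 12 mm high, raised to 24 mm by the post) that carries the post and the hook collar; origin on the counter on the post's axis, z up
- collar_hub (a joint): aluminium hook collar (49 mm across, 30 mm high, its middle 222 mm up) turning about the post; rad, growing counter-clockwise seen from above, range -2.6 to 2.6; 0 = as found, not facing the flat: aligned when screw_head lies straight out along -x of flat_post. Stiff (0.22 N m), stays where it is left. Three level hooks stand out: opposite the set screw and 90 deg to each side of it (see hook_a)
- lever_arm (a joint): black clamping lever on the head of the set screw; rad. 0 = loose: it rises 50 deg above level on the counter-clockwise side (from above, going round the post) of the screw. Pushed down there, with 3 to 10 N, it drives the screw in and stays: tight at 1.25 to 1.35, about 25 deg below level. Off the flat the screw stops on the round of the post and the lever springs back to about 0.5
- lever_tip (a point): centre of the ball (14 mm) at the lever's free end, 52 mm from the screw's axis; the lever swings in an upright plane 46 mm from the post axis
- screw_head (a point): point on the set screw's axis, 46 mm from the post axis, 222 mm up, in the middle of the lever's hub (19 mm across); turns with the collar
- hook_a (a point): top of the wire in the trough of the hook 90 deg counter-clockwise (seen from above) from the set screw, 85 mm from the post's axis, 219 mm up; turns with the collar. Each hook is 8 mm wire: level, middle 222 mm up, out to 58 mm from the axis; trough with a flat 10 mm wide seat (top 219 mm up) at 76 to 95 mm; then rising to a round end 108 mm out, its top 230 mm up
- hook_b (a point): top of the wire in the trough of the hook opposite the set screw, 85 mm from the post's axis, 219 mm up; turns with the collar
- hook_c (a point): top of the wire in the trough of the hook 90 deg clockwise (seen from above) from the set screw, 85 mm from the post's axis, 219 mm up; turns with the collar
- bar_mat: fixed black ribbed rubber bar mat, 180 mm along its x, 350 mm along its y, 8 mm thick; origin in the middle of its underside
- ladle_black: swan-neck ladle, 175 mm tall, 110 g, may be absent: steel flat-bottomed cup 61 mm wide, 45 high, on which it stands by itself; a strap rises at its +x rim and bends back over the cup; black plastic handle above the cup's middle from 104 to 175 mm up, 28 mm wide (y), 12 thick (x), with a hanging hole through it along x, 18 wide, 138 to 168 mm up. Origin: middle of the underside
- ladle_black_eye (a point): underside of the top bar of the black ladle's hanging hole, 168 mm above its foot: this rests on the hook's wire when it hangs
- ladle_white: swan-neck ladle, 175 mm tall, 110 g, may be absent: steel flat-bottomed cup 61 mm wide, 45 high, on which it stands by itself; a strap rises at its +x rim and bends back over the cup; white plastic handle above the cup's middle from 104 to 175 mm up, 28 mm wide (y), 12 thick (x), with a hanging hole through it along x, 18 wide, 138 to 168 mm up. Origin: middle of the underside
- ladle_white_eye (a point): underside of the top bar of the white ladle's hanging hole, 168 mm above its foot: this rests on the hook's wire when it hangs
- ladle_red: swan-neck ladle, 175 mm tall, 110 g, may be absent: steel flat-bottomed cup 61 mm wide, 45 high, on which it stands by itself; a strap rises at its +x rim and bends back over the cup; red plastic handle above the cup's middle from 104 to 175 mm up, 28 mm wide (y), 12 thick (x), with a hanging hole through it along x, 18 wide, 138 to 168 mm up. Origin: middle of the underside
- ladle_red_eye (a point): underside of the top bar of the red ladle's hanging hole, 168 mm above its foot: this rests on the hook's wire when it hangs
- jigger: double steel measure 46 mm across, 78 mm tall, bystander; origin at the middle of its foot
- smoothie_cup: translucent cup of pink smoothie, 100 mm across, 152 mm tall, bystander; origin at the middle of its foot
- tub_pearls: small clear tub of dark pearls, 69 mm square, 75 mm tall, bystander; origin at the middle of its foot
- flat_post: the carousel's fixed upright dark steel post, 22 mm thick, 266 mm tall; origin on the counter on its axis, z up. A bright flat 3 mm deep and 15 mm wide runs all along one side of the post and faces this frame's -x; it can be seen above and below the collar

How it is judged:
By the outcome, as a careful person would: the job done as asked, in the order asked, and still so for the second after the job is handed in, with the robot touching nothing.
Of ladle_black, ladle_white, ladle_red only 2 to 3 are there at a start; the rules pass over those that are not, and their reading is None.
At some moment in a run one of ladle_black, ladle_white, ladle_red may be knocked a few centimetres aside while the robot is not near it.
It also fails if it takes over 210 s, if anything falls off the work surface, if the arm or the gripper's body presses on something with over 40 N, if the wrist force passes 120 N, or if a joint passes its speed limit or range.

## Working session

There is one attempt and no reset: what is moved stays moved. The work goes in short steps, Python scripts to look and compute and a shell command to move; the robot and the scene stay as the last step left them, time stands still between calls to the robot, and variables do not carry over. Pictures are saved under pics/ and viewed, about 12 in all and at most 16, crops included, and the job is handed in when it is done.

```bash
ls; mkdir -p pics
python3 - <<'E'
from plant import arm
import cv2,numpy as np
np.set_printoptions(precision=4,suppress=True)
s=arm.sense();print(s['clock'],s['ee_pos'],s['eef_rot'],s['ft_force'],s['gripper_width'])
for c in('scene','top'):
    im=arm.camera(c);cv2.imwrite(f'pics/{c}0.png',im)
    p=arm.camera_params(c);print(c,p)
    for t in ['carousel','collar_hub','lever_tip','screw_head','hook_a','bar_mat','ladle_black','ladle_white','ladle_red','jigger','smoothie_cup','tub_pearls','flat_post','ladle_black_eye','ladle_white_eye','ladle_red_eye']:
        r=arm.recognise(t,c);print(t,[(np.round(d['location'],3),round(d['confidence'],2)) for d in r[:4]])
print(arm.camera_params('wrist'))
E
```

```text
pics
0.0 [ 0.2002 -0.5116  0.2495] [[ 0.9313  0.3642 -0.0004]
 [ 0.3642 -0.9313  0.0018]
 [ 0.0003 -0.0018 -1.    ]] [ 0.3711 -0.1856 -1.1629] 1.0029317192229072
scene {'intrinsics': array([[521.133 ,   0.    , 320.9926],
       [  0.    , 521.133 , 231.5452],
       [  0.    ,   0.    ,   1.    ]]), 'rvec': array([ 0.7461, -2.3407,  1.3984]), 'tvec': array([0.4379, 0.3326, 0.9743])}
carousel [(array([0.498, 0.06 , 0.009]), 0.59)]
collar_hub [(array([0.487, 0.052, 0.228]), 0.97)]
lever_tip [(array([ 0.484, -0.005,  0.241]), 0.75)]
screw_head [(array([0.496, 0.048, 0.223]), 0.96)]
hook_a [(array([0.491, 0.052, 0.224]), 0.74)]
bar_mat [(array([0.466, 0.328, 0.008]), 0.79)]
ladle_black [(array([ 0.578, -0.006,  0.088]), 0.89), (array([ 0.488, -0.004,  0.237]), 0.32)]
ladle_white [(array([0.558, 0.107, 0.088]), 0.7), (array([0.49 , 0.053, 0.229]), 0.39)]
ladle_red [(array([0.43 , 0.096, 0.099]), 0.93)]
jigger [(array([ 0.488, -0.004,  0.24 ]), 0.74)]
smoothie_cup [(array([ 0.452, -0.375,  0.109]), 0.67)]
tub_pearls [(array([0.496, 0.056, 0.014]), 0.6), (array([0.634, 0.338, 0.057]), 0.56
[... 1234 characters left out ...]
89)]
smoothie_cup [(array([ 0.454, -0.407,  0.136]), 0.73), (array([0.502, 0.031, 0.016]), 0.38)]
tub_pearls [(array([0.646, 0.327, 0.06 ]), 0.85)]
flat_post []
ladle_black_eye [(array([ 0.559, -0.023,  0.089]), 0.63)]
ladle_white_eye [(array([0.565, 0.097, 0.084]), 0.74)]
ladle_red_eye [(array([0.437, 0.09 , 0.09 ]), 0.65), (array([0.648, 0.331, 0.061]), 0.58)]
{'intrinsics': array([[337.3882,   0.    , 322.7616],
       [  0.    , 337.3882, 244.4811],
       [  0.    ,   0.    ,   1.    ]]), 'tool_from_camera': array([[ 0.0001, -0.9661, -0.258 ,  0.0654],
       [ 1.    ,  0.0001, -0.0002,  0.0009],
       [ 0.0002, -0.258 ,  0.9661, -0.1223],
       [ 0.    ,  0.    ,  0.    ,  1.    ]])}
```

View pics/scene0.png

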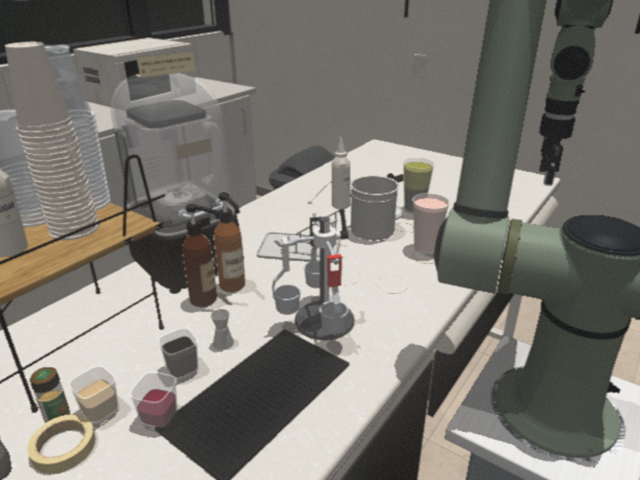

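View pics/top0.png

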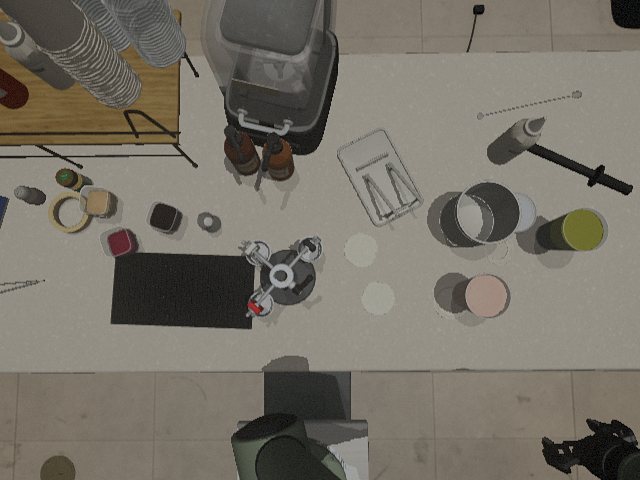

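```bash
cat > h.py <<'E'
from plant import arm
import cv2,numpy as np
np.set_printoptions(precision=4,suppress=True)
def cam(c):
    p=arm.camera_params(c);K=p['intrinsics']
    if c=='wrist':
        s=arm.sense();T=np.eye(4);T[:3,:3]=s['eef_rot'];T[:3,3]=s['ee_pos']
        E=np.linalg.inv(T@p['tool_from_camera']);return K,cv2.Rodrigues(E[:3,:3])[0],E[:3,3]
    return K,np.array(p['rvec'],float),np.array(p['tvec'],float)
def proj(c,P,C=None):
    K,r,t=C or cam(c);return cv2.projectPoints(np.float64(P).reshape(-1,1,3),r,t,K,None)[0].reshape(-1,2)
def ray(c,uv,C=None):
    K,r,t=C or cam(c);R=cv2.Rodrigues(r)[0];d=R.T@np.linalg.inv(K)@np.array([uv[0],uv[1],1.]);return -R.T@t,d
def atz(c,uv,z,C=None):
    o,d=ray(c,uv,C);return o+d*(z-o[2])/d[2]
def st():
    s=arm.sense();print('t',round(s['clock'],2),'p',s['ee_pos'],'F',s['ft_force'],'g',round(s['gripper_width'],3),'\n',s['eef_rot'],'\nq',s['qpos'])
E
python3 - <<'E'
from h import *
a=cv2.imread('pics/scene0.png')[200:345,240:385];b=cv2.imread('pics/top0.png')[220:330,220:340]
z=lambda i:cv2.resize(i,(400,400*i.shape[0]//i.shape[1]),interpolation=cv2.INTER_CUBIC)
a,b=z(a),z(b);b=cv2.copyMakeBorder(b,0,400-b.shape[0],0,0,cv2.BORDER_CONSTANT)
cv2.imwrite('pics/crop0.png',np.hstack([a,b]))
print(proj('top',[[.5,.03,.222],[.5,.03,.266]]),proj('scene',[[.5,.03,.222],[.5,.03,.266]]))
for uv in [(282,276)]: print(atz('top',uv,.266))
E
```

```text
[[282.7799 277.1959]
 [281.3091 276.9387]] [[326.9735 237.2139]
 [327.0548 218.6623]]
[0.5018 0.0287 0.266 ]
```

View pics/crop0.png

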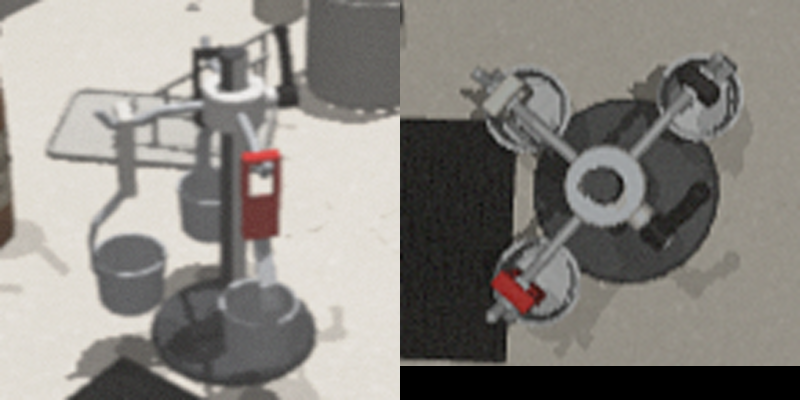

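```bash
python3 -m crank '[[[100,0.9,-0.8,-0.3,0,0,0],[100,0.9,-0.8,-0.3,0,0,0],[100,0.9,-0.8,-0.3,0,0,0],[100,0.9,-0.8,-0.3,0,0,0],[100,0.9,-0.8,-0.3,0,0,0],[100,0.9,-0.8,-0.3,0,0,0],[100,0.9,-0.8,-0.3,0,0,0],[100,0.9,-0.8,-0.3,0,0,0]]]'
python3 -m crank '[[[100,0.9,-0.8,0,0,0,0],[100,0.9,-0.8,0,0,0,0],[100,0.9,-0.8,0,0,0,0],[100,0.9,-0.8,0,0,0,0],[100,0.9,-0.8,0,0,0,0],[100,0.9,-0.8,0,0,0,0],[100,0.9,-0.8,0,0,0,0],[100,0.5,-0.4,0,0,0,0]]]'
python3 -m crank '[[[100,0,0,0,0,0,0],[100,0,0,0,0,0,0],[100,0,0,0,0,0,0],[100,0,0,0,0,0,0],[100,0,0,0,0,0,0],[100,0,0,0,0,0,0],[100,0,0,0,0,0,0],[100,0,0,0,0,0,0]]]'
python3 - <<'E'
from h import *
st();im=arm.camera('wrist');cv2.imwrite('pics/w1.png',im);print(proj('wrist',[[.5015,.029,.266],[.5015,.029,.237]]))
E
```

```text
clock: 2.37
ee_pos: [0.332, -0.2532, 0.3229]
eef_rot: [[0.932, 0.364, 0.001], [0.364, -0.932, -0.0], [0.0, 0.001, -1.0]]
ft_force: [-0.5, -0.5, 0.1]
gripper_width: 1.002
clock: 3.03
ee_pos: [0.457, -0.0097, 0.3225]
eef_rot: [[0.93, 0.367, 0.001], [0.367, -0.93, 0.001], [0.001, -0.001, -1.0]]
ft_force: [0.3, 0.1, 0.3]
gripper_width: 1.0
clock: 3.7
ee_pos: [0.4559, -0.0133, 0.3224]
eef_rot: [[0.932, 0.363, 0.0], [0.363, -0.932, -0.0], [0.0, 0.0, -1.0]]
ft_force: [-0.1, 0.2, 0.5]
gripper_width: 1.0
t 3.7 p [ 0.4559 -0.0133  0.3224] F [-0.1155  0.1749  0.4795] g 1.0 
 [[ 0.9317  0.3633  0.0001]
 [ 0.3633 -0.9317 -0.    ]
 [ 0.0001  0.0001 -1.    ]] 
q [-0.1912  0.1086 -0.2865  1.1756 -0.      2.5786]
[[277.2707 169.557 ]
 [283.5678 167.4656]]
```

View pics/w1.png

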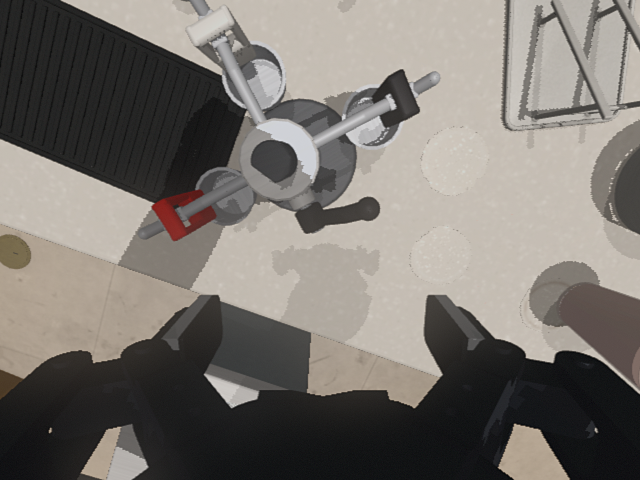

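Run:
```python
from h import *
im=cv2.imread('pics/w1.png');c=im[100:250,200:400]
cv2.imwrite('pics/w1c.png',np.clip(cv2.resize(c,(800,600),interpolation=cv2.INTER_CUBIC).astype(float)*1.6,0,255).astype('u1'))
C=cam('wrist')
for n,uv,z in [('post',(273,159),.266),('ball',(369,208),.262),('whiteend',(200,5),.226),('blackend',(433,77),.226),('redend',(146,233),.226)]: 
    P=atz('wrist',uv,z,C);print(n,P)
```

```text
post [0.5057 0.0328 0.266 ]
ball [ 0.5    -0.0239  0.262 ]
whiteend [0.5678 0.1039 0.226 ]
blackend [ 0.5821 -0.0349  0.226 ]
redend [0.4273 0.101  0.226 ]
```

View pics/w1c.png

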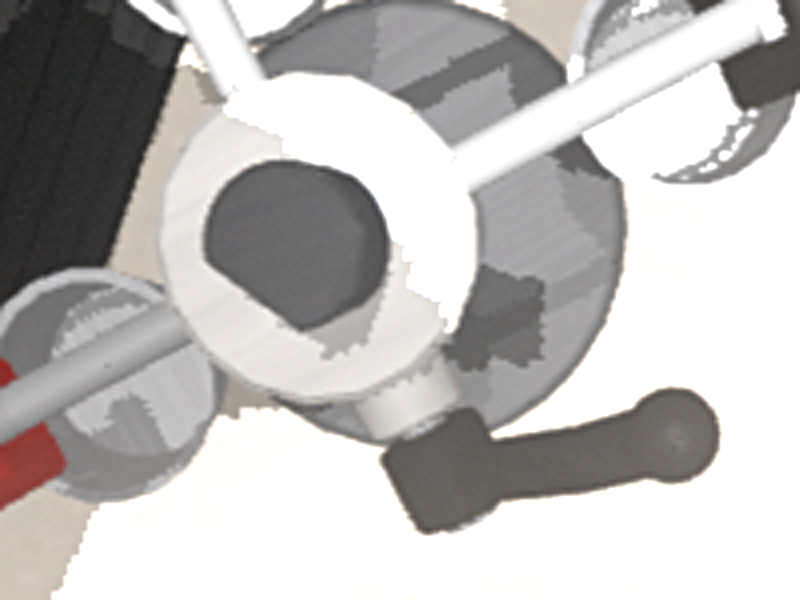

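Run:
```python
from h import *
# wrist camera pose at that time is current
C=cam('wrist');f=lambda u,v,z:atz('wrist',(200+u/4,100+v/4),z,C)
A=f(207,263,.266);B=f(305,330,.266);O=f(300,245,.266)
print(A,B,O,np.linalg.norm(A-B));d=(B-A)[:2];n=np.array([d[1],-d[0]]);m=(A+B)[:2]/2-O[:2]
print('flat dir',np.degrees(np.arctan2(n[1],n[0])),np.degrees(np.arctan2(-n[1],-n[0])),'mid',m)
cc=f(320,237,.237);print('collar',cc)
an=lambda P,O:np.degrees(np.arctan2(P[1]-O[1],P[0]-O[0]))
W=atz('wrist',(200,5),.226,C);K=atz('wrist',(433,77),.226,C);R=atz('wrist',(146,233),.226,C)
for P in (W,K,R): print(an(P,O),np.linalg.norm((P-O)[:2]))
S=f(435,470,.229);print('screw',an(S,O),np.linalg.norm((S-O)[:2]))
```

```text
[0.4985 0.0419 0.266 ] [0.4951 0.0273 0.266 ] [0.505  0.0315 0.266 ] 0.01500157260234555
flat dir 166.67192871471602 -13.328071285284006 mid [-0.0082  0.0031]
collar [0.5052 0.0326 0.237 ]
49.09912804095693 0.09588116999166482
-40.71779843713969 0.10174587549872886
138.17979082315267 0.1042184813029441
screw -135.46084271679246 0.03927241385749993
```

```bash
python3 -m crank '[[[100,0,0,0,0,0,-0.92],[100,0,0,0,0,0,-0.92],[100,0,0,0,0,0,-0.92],[100,0,0,0,0,0,-0.92],[100,0,0,0,0,0,-0.92],[100,0.9,0.1,0,0,0,0],[100,0.9,0.1,0,0,0,0],[100,0.9,0,0,0,0,0]]]' >/dev/null
python3 -m crank '[[[100,0.9,0,0,0,0,0],[100,0.9,0,0,0,0,0],[100,0.45,0,0,0,0,0],[100,0,0,0,0,0,0],[100,0,0,0,0,0,0],[100,0,0,0,0,0,0],[100,0,0,0,0,0,0],[100,0,0,0,0,0,0]]]' >/dev/null
python3 - <<'E'
from h import *
st();im=arm.camera('wrist');cv2.imwrite('pics/w2.png',im)
O=np.array([.5035,.03,0]);u=lambda r,a,z:[O[0]+r*np.cos(np.radians(a)),O[1]+r*np.sin(np.radians(a)),z]
print(proj('wrist',[u(85,49,0)if 0 else u(.085,49,.226),u(.108,49,.226),u(0,0,.266),arm.sense()['ee_pos']]))
E
```

```text
t 5.08 p [0.5576 0.0945 0.3226] F [-0.3338  0.3337  0.0313] g 0.999 
 [[ 0.6574  0.7535  0.0002]
 [ 0.7535 -0.6574 -0.0001]
 [ 0.      0.0002 -1.    ]] 
q [ 0.0374  0.3202 -0.0161  1.2343 -0.0001  2.3256]
[[323.6867 252.6787]
 [323.6533 219.1485]
 [323.9791 400.8899]
 [320.5943 322.4456]]
```

View pics/w2.png

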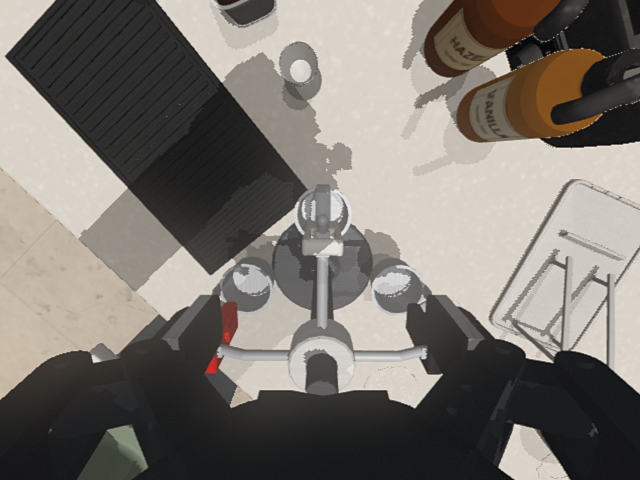

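```bash
python3 -m crank '[[[80,0.15,0,0.6,0,0,0],[80,0,0,0.6,0,0,0],[80,0,0,0.6,0,0,0],[80,0,0,0.6,0,0,0],[80,0,0,0.6,0,0,0],[80,0,0,0.6,0,0,0],[80,0,0,0.6,0,0,0],[80,0,0,0,0,0,0]]]' 
python3 -m crank '[[[0,0,0,0,0,0,0],[0,0,0,0,0,0,0],[0,0,0,0,0,0,0],[0,0,0,0,0,0,0],[0,0,0,0,0,0,0],[0,0,0,0,0,0,0],[0,0,0,0,0,0,0],[0,0,0,0,0,0,0]]]'
```

```text
clock: 5.8
ee_pos: [0.5585, 0.098, 0.1931]
eef_rot: [[0.657, 0.754, -0.006], [0.754, -0.657, -0.0], [-0.004, -0.004, -1.0]]
ft_force: [-0.4, -0.7, 0.2]
gripper_width: 0.803
clock: 6.47
ee_pos: [0.5619, 0.0986, 0.1979]
eef_rot: [[0.657, 0.754, 0.003], [0.754, -0.657, -0.0], [0.002, 0.002, -1.0]]
ft_force: [-0.9, -0.3, 7.3]
gripper_width: 0.314
```

```bash
python3 -m crank '[[[0,0,0,-0.3,0,0,0],[0,0,0,-0.25,0,0,0],[0,0,0,0,0,0,0],[0,0.4,0,0,0,0,0],[0,0.4,0,0,0,0,0],[0,0.4,0,0,0,0,0],[0,0.4,0,0,0,0,0],[0,0,0,0,0,0,0]]]' 
python3 -m crank '[[[0,0.3,0,-0.5,0,0,0],[0,0.3,0,-0.5,0,0,0],[0,0,0,-0.5,0,0,-0.9],[0,0,0,-0.5,0,0,-0.9],[0,0,0,-0.3,0,0,-0.9],[0,0,0,0,0,0,-0.9],[0,0,0,0,0,0,-0.9],[0,0,0,0,0,0,-0.9]]]'
python3 -m crank '[[[0,0,0,0,0,0,-0.9],[0,0,0,0,0,0,-0.5],[0,0,0,0,0,0,0],[0,0,0,0,0,0,0],[0,0,0,0,0,0,0],[0,0,0,0,0,0,0],[0,0,0,0,0,0,0],[0,0,0,0,0,0,0]]]'
python3 - <<'E'
from h import *
st();im=arm.camera('wrist')
top=arm.camera('top')
cv2.imwrite('pics/a3.png',np.hstack([cv2.resize(im,(400,300)),cv2.resize(top[160:400,80:400],(400,300))]))
# mat from top: corners via dark mask
m=arm.outline_of('bar_mat','top')[0]['mask'];c,_=cv2.findContours(m.astype('u1'),0,2);c=max(c,key=cv2.contourArea)
r=cv2.minAreaRect(c);print([atz('top',p,.008)[:2] for p in cv2.boxPoints(r)],atz('top',r[0],.008))
E
```

```text
clock: 7.13
ee_pos: [0.5937, 0.1362, 0.2127]
eef_rot: [[0.655, 0.755, 0.001], [0.755, -0.655, 0.001], [0.001, 0.0, -1.0]]
ft_force: [-0.9, 0.1, -1.7]
gripper_width: 0.321
clock: 7.8
ee_pos: [0.6039, 0.1479, 0.2819]
eef_rot: [[0.146, 0.989, -0.0], [0.989, -0.146, -0.0], [-0.0, -0.0, -1.0]]
ft_force: [0.3, -0.0, -0.6]
gripper_width: 0.317
clock: 8.47
ee_pos: [0.6043, 0.1484, 0.2818]
eef_rot: [[0.005, 1.0, -0.0], [1.0, -0.005, -0.0], [-0.0, -0.0, -1.0]]
ft_force: [-0.3, -0.6, -1.3]
gripper_width: 0.316
t 8.47 p [0.6043 0.1484 0.2818] F [-0.2634 -0.5582 -1.3401] g 0.316 
 [[ 0.0045  1.     -0.    ]
 [ 1.     -0.0045 -0.    ]
 [-0.     -0.     -1.    ]] 
q [ 0.1222  0.4467  0.069   1.1931 -0.      1.6976]
[array([0.5597, 0.2683]), array([0.5583, 0.1131]), array([0.376 , 0.1126]), array([0.3771, 0.2654])] [0.4671 0.1898 0.008 ]
```

View pics/a3.png

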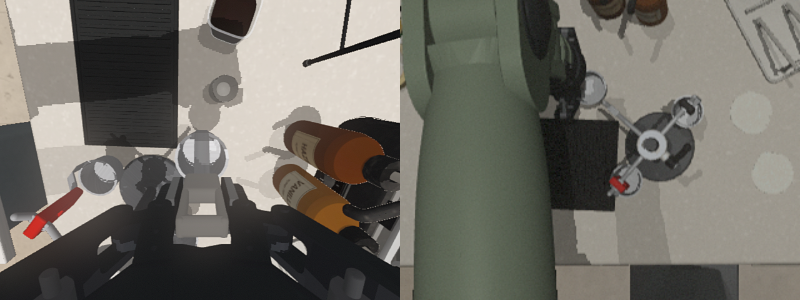

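```bash
python3 -m crank '[[[0,0.93,-0.5,0,0,0,0],[0,0.93,-0.5,0,0,0,0],[0,0.93,-0.5,0,0,0,0],[0,0.93,-0.5,0,0,0,0],[0,0.93,-0.5,0,0,0,0],[0,0.93,-0.5,0,0,0,0],[0,0.93,-0.5,0,0,0,0],[0,0.93,-0.5,0,0,0,0]]]' >/dev/null
python3 -m crank '[[[0,0.93,-0.5,0,0,0,0],[0,0,0,0,0,0,0],[0,0,0,0.7,0,0,0],[0,0,0,0.7,0,0,0],[0,0,0,0.7,0,0,0],[0,0,0,0.7,0,0,0],[0,0,0,0.6,0,0,0],[0,0,0,0.4,0,0,0]]]'
python3 -m crank '[[[0,0,0,0.2,0,0,0],[0,0,0,0,0,0,0],[0,0,0,0,0,0,0],[0,0,0,0,0,0,0],[0,0,0,0.1,0,0,0],[0,0,0,0,0,0,0],[0,0,0,0,0,0,0],[0,0,0,0,0,0,0]]]'
```

```text
clock: 9.95
ee_pos: [0.4697, 0.3993, 0.1657]
eef_rot: [[0.004, 1.0, -0.002], [1.0, -0.004, -0.002], [-0.002, -0.002, -1.0]]
ft_force: [0.2, 0.2, -1.5]
gripper_width: 0.318
clock: 10.62
ee_pos: [0.4705, 0.4002, 0.1591]
eef_rot: [[0.004, 1.0, 0.0], [1.0, -0.004, 0.0], [0.0, 0.0, -1.0]]
ft_force: [0.6, -0.4, -2.2]
gripper_width: 0.32
```

```bash
python3 -m crank '[[[0,0,0,0.1,0,0,0],[0,0,0,0,0,0,0],[0,0,0,0,0,0,0],[0,0,0,0,0,0,0],[0,0,0,0,0,0,0],[0,0,0,0,0,0,0],[0,0,0,0,0,0,0],[0,0,0,0,0,0,0]]]'
python3 - <<'E'
from h import *
im=arm.camera('scene');cv2.imwrite('pics/s4.png',cv2.resize(im[200:480,100:420],None,fx=2,fy=2));st()
E
```

```text
clock: 11.28
ee_pos: [0.4704, 0.4001, 0.1558]
eef_rot: [[0.004, 1.0, 0.0], [1.0, -0.004, 0.0], [0.0, 0.0, -1.0]]
ft_force: [-0.0, 0.2, -1.3]
gripper_width: 0.319
t 11.33 p [0.4704 0.4001 0.1558] F [-0.4261 -0.3071 -1.5212] g 0.324 
 [[ 0.0042  1.      0.0001]
 [ 1.     -0.0042  0.    ]
 [ 0.      0.0001 -1.    ]] 
q [ 0.5854  0.522  -0.1406  0.9081  0.      2.1604]
```

View pics/s4.png

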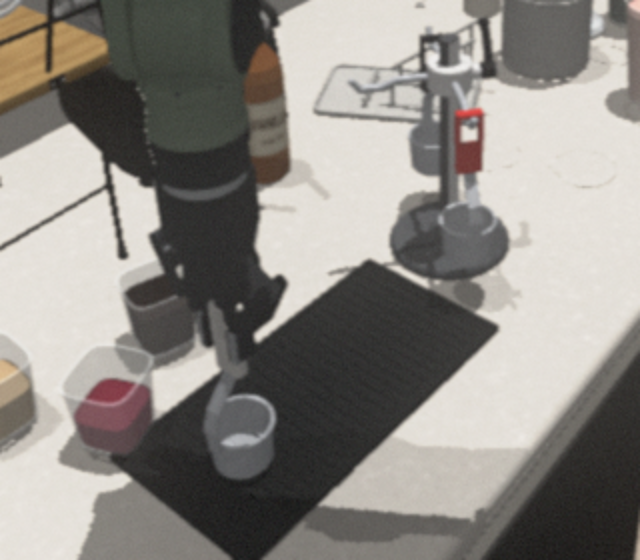

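```bash
for i in 1 2; do python3 -m crank '[[[0,0,0,0.06,0,0,0],[0,0,0,0,0,0,0],[0,0,0,0,0,0,0],[0,0,0,0,0,0,0],[0,0,0,0,0,0,0],[0,0,0,0,0,0,0],[0,0,0,0,0,0,0],[0,0,0,0,0,0,0]]]' | grep -v eef_rot; done
```

```text
clock: 12.0
ee_pos: [0.4706, 0.4003, 0.1551]
ft_force: [-1.8, -1.9, 5.0]
gripper_width: 0.32
clock: 12.67
ee_pos: [0.4707, 0.4004, 0.1551]
ft_force: [-4.6, -3.1, 16.0]
gripper_width: 0.32
```

```bash
python3 -m crank '[[[0,0,0,-0.06,0,0,0],[70,0,0,0,0,0,0],[70,0,0,0,0,0,0],[70,0,0,0,0,0,0],[70,0,0,0,0,0,0],[70,0,0,-0.3,0,0,0],[70,0,0,-0.8,0,0,0],[70,0,0,-0.9,0,0,0]]]'
python3 -m crank '[[[70,0,0,-1,0,0,0],[70,0,0,-1,0,0,0],[70,0,0,-1,0,0,0],[70,0,0,-0.5,0,0,-0.9],[70,-1,-0.1,0,0,0,0],[70,-1,-0.1,0,0,0,0],[70,-1,0,0,0,0,0],[70,-1,0,0,0,0,0]]]'
python3 - <<'E'
from h import *
st();s=arm.sense();O=np.array([.5055,.0325]);a=np.radians(138.5);g=O+.0865*np.array([np.cos(a),np.sin(a)]);d=np.r_[g,.322]-s['ee_pos'];print(s['eef_rot'].T@d/.03)
arm.camera('wrist');r=arm.recognise('ladle_white','wrist');print(r[0]['location'],r[0]['confidence']) if r else 0
E
```

```text
clock: 13.33
ee_pos: [0.4693, 0.3994, 0.2133]
eef_rot: [[0.004, 1.0, -0.003], [1.0, -0.004, -0.002], [-0.002, -0.003, -1.0]]
ft_force: [-0.1, 0.7, 0.7]
gripper_width: 0.699
clock: 14.0
ee_pos: [0.4749, 0.279, 0.3197]
eef_rot: [[-0.091, 0.996, 0.001], [0.996, 0.091, 0.0], [0.0, 0.001, -1.0]]
ft_force: [0.2, -0.4, -0.2]
gripper_width: 0.7
t 14.0 p [0.4749 0.279  0.3197] F [ 0.2243 -0.359  -0.2162] g 0.7 
 [[-0.0908  0.9959  0.0007]
 [ 0.9959  0.0908  0.0002]
 [ 0.0001  0.0007 -1.    ]] 
q [ 0.3972  0.292  -0.0625  1.2156 -0.0001  1.877 ]
[-6.1763 -1.7086 -0.0788]
[0.468, 0.3939, 0.0531] 0.73
```

```bash
python3 -m crank '[[[70,-0.88,-0.244,0,0,0,0],[70,-0.88,-0.244,0,0,0,0],[70,-0.88,-0.244,0,0,0,0],[70,-0.88,-0.244,0,0,0,0],[70,-0.88,-0.244,0,0,0,0],[70,-0.88,-0.244,0,0,0,0],[70,-0.88,-0.244,0,0,0,0],[80,0,0,0,0,0,-0.9]]]' >/dev/null
python3 -m crank '[[[80,0,0,0,0,0,-0.9],[80,0,0,0,0,0,-0.9],[80,0,0,0,0,0,-0.9],[80,0,0,0,0,0,-0.9],[80,0,0,0,0,0,-0.9],[80,0,0,0,0,0,-0.9],[80,0,0,0,0,0,-0.9],[80,0,0,0,0,0,0]]]' >/dev/null
python3 -m crank '[[[80,0,0,0,0,0,0],[80,0,0,0,0,0,0],[80,0,0,0,0,0,0],[80,0,0,0,0,0,0],[80,0,0,0,0,0,0],[80,0,0,0,0,0,0],[80,0,0,0,0,0,0],[80,0,0,0,0,0,0]]]' >/dev/null
cat >> h.py <<'E'
def redblob(im,lo=(0,120,60),hi=(8,255,255)):
    m=cv2.inRange(cv2.cvtColor(im,cv2.COLOR_BGR2HSV),lo,hi);c=max(cv2.findContours(m,0,2)[0],key=cv2.contourArea);return cv2.minAreaRect(c)
E
python3 - <<'E'
from h import *
st();im=arm.camera('wrist');cv2.imwrite('pics/w5.png',im);C=cam('wrist')
r=redblob(im);print(r,atz('wrist',r[0],.226,C));p=arm.sense()['ee_pos'].copy();p[2]=.226;print(proj('wrist',p))
E
```

```text
t 16.1 p [0.4408 0.0914 0.319 ] F [-0.0909 -0.7925  0.3571] g 0.801 
 [[-0.7472  0.6646 -0.    ]
 [ 0.6646  0.7472  0.    ]
 [ 0.      0.     -1.    ]] 
q [ 0.0401  0.0987 -0.3063  1.1659  0.      0.7671]
((321.0, 244.0), (40.0, 36.0), 0.0) [0.4346 0.0951 0.226 ]
[[322.9896 254.3628]]
```

View pics/w5.png

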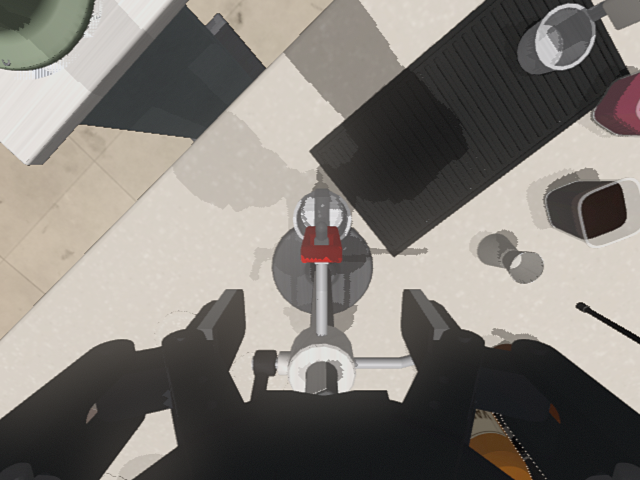

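```bash
python3 -m crank '[[[80,0,0,0.6,0,0,0],[80,0,0,0.6,0,0,0],[80,0,0,0.6,0,0,0],[80,0,0,0.6,0,0,0],[80,0,0,0.6,0,0,0],[80,0,0,0.6,0,0,0],[80,0,0,0.45,0,0,0],[80,0,0,0,0,0,0]]]' | grep -v eef
python3 -m crank '[[[0,0,0,0,0,0,0],[0,0,0,0,0,0,0],[0,0,0,0,0,0,0],[0,0,0,0,0,0,0],[0,0,0,0,0,0,0],[0,0,0,0,0,0,0],[0,0,0,0,0,0,0],[0,0,0,0,0,0,0]]]'
python3 -m crank '[[[0,0,0,-0.3,0,0,0],[0,0,0,-0.25,0,0,0],[0,0,0,0,0,0,0],[0,0.4,0,0,0,0,0],[0,0.4,0,0,0,0,0],[0,0.4,0,0,0,0,0],[0,0.4,0,0,0,0,0],[0,0,0,0,0,0,0]]]'
```

```text
clock: 16.82
ee_pos: [0.4389, 0.0913, 0.1951]
ft_force: [0.0, -0.6, -0.4]
gripper_width: 0.802
clock: 17.48
ee_pos: [0.4415, 0.0913, 0.1986]
eef_rot: [[-0.747, 0.664, 0.002], [0.665, 0.747, -0.0], [-0.002, 0.001, -1.0]]
ft_force: [-0.7, -0.6, 6.6]
gripper_width: 0.323
clock: 18.15
ee_pos: [0.402, 0.1248, 0.2136]
eef_rot: [[-0.749, 0.662, -0.003], [0.662, 0.749, 0.0], [0.002, -0.001, -1.0]]
ft_force: [-0.7, -0.5, -1.5]
gripper_width: 0.32
```

```bash
python3 -m crank '[[[0,0.3,0,-0.5,0,0,0],[0,0.3,0,-0.5,0,0,0],[0,0,0,-0.5,0,0,0.9],[0,0,0,-0.5,0,0,0.9],[0,0,0,-0.3,0,0,0.9],[0,0,0,0,0,0,0.9],[0,0,0,0,0,0,0.9],[0,0,0,0,0,0,0.9]]]' >/dev/null
python3 -m crank '[[[0,0,0,0,0,0,0.9],[0,0,0,0,0,0,0.9],[0,0,0,0,0,0,0.9],[0,0,0,0,0,0,0],[0,0,0,0,0,0,0],[0,0,0,0,0,0,0],[0,0,0,0,0,0,0],[0,0,0,0,0,0,0]]]'
```

```text
clock: 19.48
ee_pos: [0.3914, 0.1353, 0.283]
eef_rot: [[0.003, 1.0, -0.0], [1.0, -0.003, -0.0], [-0.0, -0.0, -1.0]]
ft_force: [-0.6, 0.5, -1.4]
gripper_width: 0.321
```

```bash
python3 -m crank '[[[0,0.887,0.437,0,0,0,0],[0,0.887,0.437,0,0,0,0],[0,0.887,0.437,0,0,0,0],[0,0.887,0.437,0,0,0,0],[0,0.887,0.437,0,0,0,0],[0,0.887,0.437,0,0,0,0],[0,0,0,0,0,0,0],[0,0,0,0.7,0,0,0]]]' >/dev/null
python3 -m crank '[[[0,0,0,0.7,0,0,0],[0,0,0,0.7,0,0,0],[0,0,0,0.7,0,0,0],[0,0,0,0.7,0,0,0],[0,0,0,0.4,0,0,0],[0,0,0,0.2,0,0,0],[0,0,0,0,0,0,0],[0,0,0,0,0,0,0]]]' | grep -v eef
for i in 1 2; do python3 -m crank '[[[0,0,0,0.06,0,0,0],[0,0,0,0,0,0,0],[0,0,0,0,0,0,0],[0,0,0,0,0,0,0],[0,0,0,0,0,0,0],[0,0,0,0,0,0,0],[0,0,0,0,0,0,0],[0,0,0,0,0,0,0]]]' | grep -v eef; done
```

```text
clock: 20.82
ee_pos: [0.4709, 0.2944, 0.1603]
ft_force: [0.6, -0.3, 0.0]
gripper_width: 0.316
clock: 21.48
ee_pos: [0.4708, 0.2946, 0.1582]
ft_force: [0.5, 0.4, -0.5]
gripper_width: 0.319
clock: 22.15
ee_pos: [0.4708, 0.2946, 0.1564]
ft_force: [-0.6, 0.2, -1.1]
gripper_width: 0.317
```

```bash
python3 -m crank '[[[0,0,0,0.03,0,0,0],[0,0,0,0,0,0,0],[70,0,0,0,0,0,0],[70,0,0,0,0,0,0],[70,0,0,0,0,0,0],[70,0,0,-0.3,0,0,0],[70,0,0,-0.8,0,0,0],[70,0,0,-0.9,0,0,0]]]' | grep -v eef
python3 -m crank '[[[70,0,0,-1,0,0,0],[70,0,0,-1,0,0,0],[70,0,0,-1,0,0,0],[70,0,0,-0.5,0,0,0],[70,-0.966,0.303,0,0,0,0],[70,-0.966,0.303,0,0,0,0],[70,-0.966,0.303,0,0,0,0],[70,-0.966,0.303,0,0,0,0]]]' >/dev/null
python3 -m crank '[[[70,-0.966,0.303,0,0,0,0],[70,-0.966,0.303,0,0,0,0],[70,-0.966,0.303,0,0,0,0],[70,-0.966,0.303,0,0,0,0],[70,-0.966,0.303,0,0,0,0],[70,-0.966,0.303,0,0,0,0],[70,-0.966,0.303,0,0,0,0],[70,0,0,0,0,0,-0.9]]]' >/dev/null
python3 -m crank '[[[80,0,0,0,0,0,-0.9],[80,0,0,0,0,0,-0.9],[80,0,0,0,0,0,-0.9],[80,0,0,0,0,0,-0.9],[80,0,0,0,0,0,-0.9],[80,0,0,0,0,0,-0.9],[80,0,0,0,0,0,-0.9],[80,0,0,0,0,0,-0.9]]]' >/dev/null
python3 -m crank '[[[80,0,0,0,0,0,0],[80,0,0,0,0,0,0],[80,0,0,0,0,0,0],[80,0,0,0,0,0,0],[80,0,0,0,0,0,0],[80,0,0,0,0,0,0],[80,0,0,0,0,0,0],[80,0,0,0,0,0,0]]]' >/dev/null
python3 - <<'E'
from h import *
st();im=arm.camera('wrist');cv2.imwrite('pics/w6.png',im)
p=arm.sense()['ee_pos'].copy();p[2]=.226;print(proj('wrist',p))
E
```

```text
clock: 22.82
ee_pos: [0.4696, 0.294, 0.2152]
ft_force: [0.7, 0.1, 0.2]
gripper_width: 0.701
t 25.48 p [ 0.5694 -0.0246  0.3205] F [-0.7445 -0.0265 -0.6638] g 0.797 
 [[-0.7472  0.6646 -0.0001]
 [ 0.6646  0.7472  0.    ]
 [ 0.0001 -0.     -1.    ]] 
q [-0.1727  0.3297 -0.008   1.2332  0.      0.5543]
[[322.9924 253.7266]]
```

View pics/w6.png

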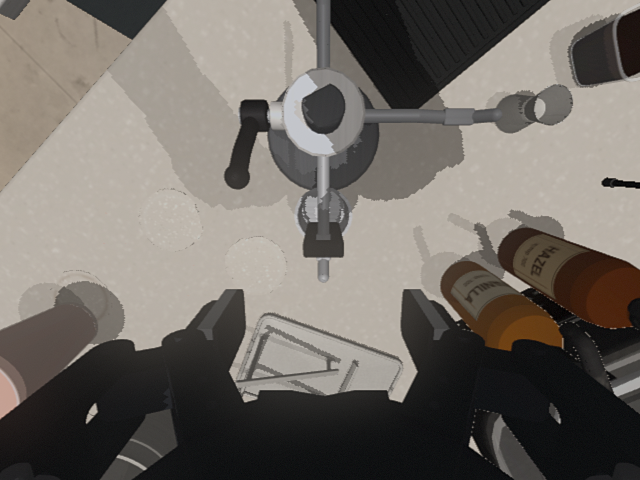

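```bash
python3 -m crank '[[[80,0.08,0,0.6,0,0,0],[80,0,0,0.6,0,0,0],[80,0,0,0.6,0,0,0],[80,0,0,0.6,0,0,0],[80,0,0,0.6,0,0,0],[80,0,0,0.6,0,0,0],[80,0,0,0.5,0,0,0],[80,0,0,0,0,0,0]]]' | grep -v eef
python3 -m crank '[[[0,0,0,0,0,0,0],[0,0,0,0,0,0,0],[0,0,0,0,0,0,0],[0,0,0,0,0,0,0],[0,0,0,0,0,0,0],[0,0,0,0,0,0,0],[0,0,0,0,0,0,0],[0,0,0,0,0,0,0]]]'
python3 -m crank '[[[0,0,0,-0.3,0,0,0],[0,0,0,-0.25,0,0,0],[0,0,0,0,0,0,0],[0,-0.4,0,0,0,0,0],[0,-0.4,0,0,0,0,0],[0,-0.4,0,0,0,0,0],[0,-0.4,0,0,0,0,0],[0,0,0,0,0,0,0]]]'
```

```text
clock: 26.2
ee_pos: [0.5656, -0.0227, 0.1943]
ft_force: [-0.2, -0.4, -0.4]
gripper_width: 0.795
clock: 26.87
ee_pos: [0.5685, -0.0232, 0.1989]
eef_rot: [[-0.747, 0.664, 0.003], [0.664, 0.747, -0.0], [-0.002, 0.001, -1.0]]
ft_force: [-0.8, 0.1, 6.1]
gripper_width: 0.32
clock: 27.53
ee_pos: [0.6049, -0.0563, 0.2138]
eef_rot: [[-0.746, 0.666, 0.001], [0.666, 0.746, -0.001], [-0.001, 0.0, -1.0]]
ft_force: [0.1, 0.1, -0.2]
gripper_width: 0.317
```

```bash
python3 -m crank '[[[0,-0.5,0,-0.5,0,0,0],[0,0,0,-1,0,0,0.9],[0,0,0,-1,0,0,0.9],[0,0,0,-1,0,0,0.9],[0,0,0,-1,0,0,0.9],[0,0,0,-1,0,0,0.9],[0,0,0,-1,0,0,0.9],[0,0,0,-1,0,0,0.9]]]' >/dev/null
python3 -m crank '[[[0,0,0,0,0,0,0.9],[0,0,0,0,0,0,0.9],[0,0,0,0,0,0,0],[0,0,0,0,0,0,0],[0,0,0,0,0,0,0],[0,0,0,0,0,0,0],[0,0,0,0,0,0,0],[0,0,0,0,0,0,0]]]'
```

```text
clock: 28.87
ee_pos: [0.6146, -0.0648, 0.4387]
eef_rot: [[0.004, 1.0, -0.001], [1.0, -0.004, 0.0], [0.0, -0.001, -1.0]]
ft_force: [-0.1, 0.2, -1.8]
gripper_width: 0.32
```

```bash
python3 -m crank '[[[0,0.85,-0.48,0,0,0,0],[0,0.85,-0.48,0,0,0,0],[0,0.85,-0.48,0,0,0,0],[0,0.85,-0.48,0,0,0,0],[0,0.85,-0.48,0,0,0,0],[0,0.85,-0.48,0,0,0,0],[0,0.85,-0.48,0,0,0,0],[0,0.85,-0.48,0,0,0,0]]]' >/dev/null
python3 -m crank '[[[0,0.85,-0.48,0,0,0,0],[0,0.85,-0.48,0,0,0,0],[0,0,0,0,0,0,0],[0,0,0,0.9,0,0,0],[0,0,0,0.9,0,0,0],[0,0,0,0.9,0,0,0],[0,0,0,0.9,0,0,0],[0,0,0,0.9,0,0,0]]]'
python3 -m crank '[[[0,0,0,0.9,0,0,0],[0,0,0,0.9,0,0,0],[0,0,0,0.9,0,0,0],[0,0,0,0.9,0,0,0],[0,0,0,0.7,0,0,0],[0,0,0,0.36,0,0,0],[0,0,0,0,0,0,0],[0,0,0,0,0,0,0]]]' | grep -v eef
for i in 1 2; do python3 -m crank '[[[0,0,0,0.06,0,0,0],[0,0,0,0,0,0,0],[0,0,0,0,0,0,0],[0,0,0,0,0,0,0],[0,0,0,0,0,0,0],[0,0,0,0,0,0,0],[0,0,0,0,0,0,0],[0,0,0,0,0,0,0]]]' | grep -v eef; done
```

```text
clock: 30.2
ee_pos: [0.4718, 0.1903, 0.3029]
eef_rot: [[0.004, 1.0, 0.001], [1.0, -0.004, -0.0], [-0.0, 0.001, -1.0]]
ft_force: [0.0, 0.2, -0.9]
gripper_width: 0.317
clock: 30.87
ee_pos: [0.4716, 0.1903, 0.1639]
ft_force: [-0.1, -0.8, -1.2]
gripper_width: 0.32
clock: 31.53
ee_pos: [0.4718, 0.1907, 0.1624]
ft_force: [1.1, -0.3, -1.5]
gripper_width: 0.317
clock: 32.2
ee_pos: [0.4718, 0.1907, 0.1606]
ft_force: [0.0, 0.0, -0.2]
gripper_width: 0.318
```

```bash
python3 -m crank '[[[0,0,0,0.12,0,0,0],[0,0,0,0.03,0,0,0],[0,0,0,0,0,0,0],[0,0,0,0,0,0,0],[70,0,0,0,0,0,0],[70,0,0,0,0,0,0],[70,0,0,0,0,0,0],[70,0,0,0,0,0,0]]]' | grep -v eef
python3 -m crank '[[[70,0,0,-0.4,0,0,0],[70,0,0,-0.9,0,0,0],[70,0,0,-0.9,0,0,0],[70,0,0,-1,0,0,0],[70,0,0,-1,0,0,0],[70,0,0,-0.9,0,0,0],[70,-0.9,0.15,0,0,0,0],[70,-0.9,0.15,0,0,0,0]]]' >/dev/null
python3 -m crank '[[[70,-0.9,0.2,0,0,0,0],[70,-0.9,0.2,0,0,0,0],[70,-0.9,0.2,0,0,0,0],[70,-0.9,0.2,0,0,0,0],[70,-0.9,0,0,0,0,0],[70,0,0,0,0,0,0],[70,0,0,0,0,0,0],[70,0,0,0,0,0,0]]]'
python3 - <<'E'
from h import *
st();C=cam('wrist');im=arm.camera('wrist');cv2.imwrite('pics/w7full.png',im);p=proj('wrist',[.5055,.0325,.245],C)[0];print(p)
np.save('C7.npy',np.array(C,dtype=object),allow_pickle=True)
x,y=int(p[0])-100,int(p[1])-75;print(x,y)
cv2.imwrite('pics/w7.png',cv2.resize(im[max(y,0):y+150,max(x,0):x+200],None,fx=4,fy=4,interpolation=cv2.INTER_CUBIC))
E
```

```text
clock: 32.87
ee_pos: [0.4718, 0.1907, 0.1561]
ft_force: [-1.2, 0.4, 0.0]
gripper_width: 0.698
clock: 34.2
ee_pos: [0.5038, 0.0018, 0.309]
eef_rot: [[0.005, 1.0, -0.0], [1.0, -0.005, 0.0], [0.0, -0.0, -1.0]]
ft_force: [0.9, 1.0, 0.4]
gripper_width: 0.698
t 34.2 p [0.5038 0.0018 0.309 ] F [0.8898 1.0493 0.3766] g 0.698 
 [[ 0.0045  1.     -0.0002]
 [ 1.     -0.0045  0.0005]
 [ 0.0005 -0.0003 -1.    ]] 
q [-0.1433  0.2066 -0.2022  1.1623  0.0004  1.432 ]
[324.5414 216.7806]Traceback (most recent call last):
  File "<stdin>", line 3, in <module>
ValueError: could not broadcast input array from shape (3,3) into shape (3,)
```

Run:
```python
from h import *
im=cv2.imread('pics/w7full.png')
cv2.imwrite('pics/w7.png',np.clip(cv2.resize(im[140:290,225:425],None,fx=4,fy=4,interpolation=cv2.INTER_CUBIC)*1.4,0,255).astype('u1'))
```

```text
(no output)
```

View pics/w7.png

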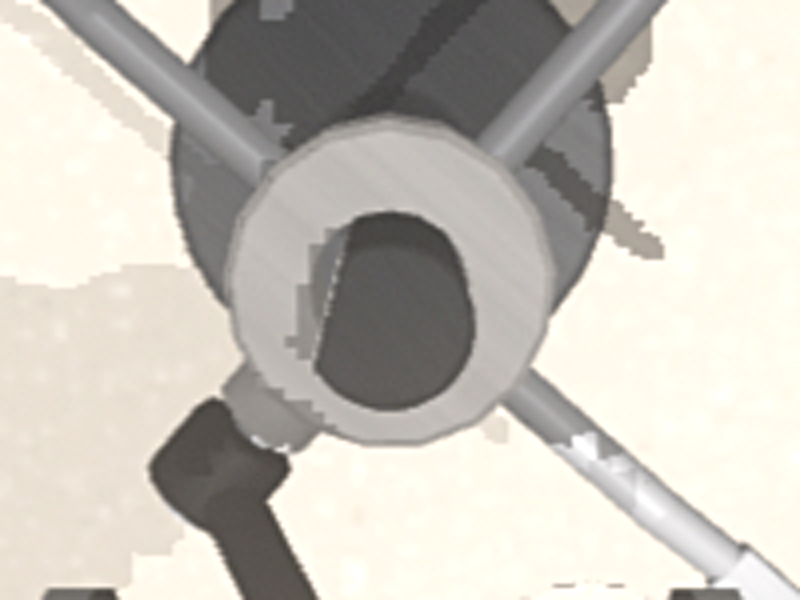

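Run:
```python
from h import *
C=cam('wrist');f=lambda u,v,z:atz('wrist',(225+u/4,140+v/4),z,C)[:2]
an=lambda a,b:np.degrees(np.arctan2(*(b-a)[::-1]))
print('flat n',an(f(316,368,.266),f(339,268,.266))+90, np.linalg.norm(f(316,368,.266)-f(339,268,.266)))
print('O',f(397,330,.266),'collar',f(391,283,.237))
print('c',an(f(255,155,.222),f(85,5,.222)),'b',an(f(500,150,.222),f(640,5,.222)),'a',an(f(525,390,.222),f(720,560,.222)))
```

```text
flat n 166.36989312217048 0.0129821788418705
O [0.5052 0.0338] collar [0.5045 0.035 ]
c 138.19448345763124 b 45.923014483104474 a -41.45339491128946
```

```bash
python3 -m crank '[[[70,0.75,-0.54,0,0,0,0],[70,0.75,-0.54,0,0,0,0],[70,0.75,-0.54,0,0,0,0],[70,0.75,-0.54,0,0,0,0],[50,0,0,0,0,0,-0.9],[50,0,0,0,0,0,-0.9],[50,0,0,0,0,0,-0.9],[50,0,0,0,0,0,-0.9]]]' >/dev/null
python3 -m crank '[[[50,0,0,0,0,0,-0.9],[50,0,0,0,0,0,-0.9],[50,0,0,0,0,0,-0.9],[50,0,0,0,0,0,-0.9],[50,0,0,0,0,0,-0.85],[50,0,0,0.4,0,0,0],[50,0,0,0.4,0,0,0],[50,0,0,0.4,0,0,0]]]' >/dev/null
python3 -m crank '[[[50,0,0,0.4,0,0,0],[50,0,0,0.4,0,0,0],[50,0,0,0.4,0,0,0],[50,0,0,0.4,0,0,0],[50,0,0,0.4,0,0,0],[50,0,0,0,0,0,0],[50,0,0,0,0,0,0],[50,0,0,0,0,0,0]]]'
python3 - <<'E'
from h import *
s=arm.sense();d=s['ee_pos'][:2]-[.505,.0335];print(np.hypot(*d),np.degrees(np.arctan2(d[1],d[0])),np.degrees(np.arctan2(s['eef_rot'][1,0],s['eef_rot'][0,0])))
E
```

```text
clock: 36.25
ee_pos: [0.4398, 0.0925, 0.2137]
eef_rot: [[-0.745, 0.667, 0.001], [0.667, 0.745, 0.0], [-0.001, 0.001, -1.0]]
ft_force: [-0.7, -0.1, 0.6]
gripper_width: 0.501
0.0879217465857449 137.88402139947794 138.13028113626302
```

```bash
python3 -m crank '[[[0,0,0,0,0,0,0],[0,0,0,0,0,0,0],[0,0,0,0,0,0,0],[0,0,0,0,0,0,0],[0,0,0,0,0,0,0],[0,0,0,0,0,0,0],[0,0,0,0,0,0,0],[0,0,0,0,0,0,0]]]'
python3 -m crank '[[[0,-0.009,0.225,0,0,0,0.733],[0,-0.009,0.225,0,0,0,0.733],[0,-0.009,0.225,0,0,0,0.733],[0,-0.009,0.225,0,0,0,0.733],[0,-0.009,0.225,0,0,0,0.733],[0,-0.009,0.225,0,0,0,0.733],[0,-0.009,0.225,0,0,0,0.733],[0,0,0,0,0,0,0]]]'
```

```text
clock: 36.92
ee_pos: [0.4399, 0.0919, 0.2137]
eef_rot: [[-0.744, 0.668, 0.001], [0.668, 0.744, 0.0], [-0.001, 0.001, -1.0]]
ft_force: [-1.7, -0.8, 6.2]
gripper_width: 0.096
clock: 37.58
ee_pos: [0.4802, 0.1169, 0.2138]
eef_rot: [[-0.294, 0.956, 0.002], [0.956, 0.294, -0.001], [-0.001, 0.001, -1.0]]
ft_force: [-1.5, -1.0, 5.1]
gripper_width: 0.093
```

```bash
python3 -m crank '[[[0,-0.009,0.225,0,0,0,0.733],[0,-0.009,0.225,0,0,0,0.733],[0,-0.009,0.225,0,0,0,0.733],[0,-0.009,0.225,0,0,0,0.733],[0,-0.009,0.225,0,0,0,0.733],[0,-0.009,0.225,0,0,0,0.733],[0,-0.009,0.225,0,0,0,0.733],[0,0,0,0,0,0,0]]]'
python3 -m crank '[[[0,0,0,0,0,0,0],[50,0,0,0,0,0,0],[50,0,0,0,0,0,0],[50,0,0,0,0,0,0],[50,0,0,-0.5,0,0,0],[50,0,0,-0.9,0,0,0],[50,0,0,-0.9,0,0,0],[50,0,0,-0.9,0,0,0]]]'
python3 -m crank '[[[50,-0.9,0,0,0,0,0],[50,-0.9,0,0,0,0,0],[50,-0.9,0,0,0,0,0],[50,-0.9,0,0,0,0,0],[50,0,0,0,0,0,0],[50,0,0,0,0,0,0],[50,0,0,0,0,0,0],[50,0,0,0,0,0,0]]]'
python3 - <<'E'
from h import *
st();im=arm.camera('wrist');cv2.imwrite('pics/w8full.png',im);print(proj('wrist',[.505,.0335,.237]))
cv2.imwrite('pics/w8.png',np.clip(cv2.resize(im[120:320,190:450],None,fx=3,fy=3,interpolation=cv2.INTER_CUBIC)*1.3,0,255).astype('u1'))
E
```

```text
clock: 38.25
ee_pos: [0.5263, 0.1171, 0.2137]
eef_rot: [[0.238, 0.971, 0.0], [0.971, -0.238, -0.003], [-0.003, 0.001, -1.0]]
ft_force: [-1.4, -3.3, 7.0]
gripper_width: 0.091
clock: 38.92
ee_pos: [0.5252, 0.1186, 0.3097]
eef_rot: [[0.233, 0.972, -0.001], [0.972, -0.233, 0.0], [-0.0, -0.001, -1.0]]
ft_force: [1.0, -0.2, 0.9]
gripper_width: 0.501
clock: 39.58
ee_pos: [0.5006, 0.0143, 0.3089]
eef_rot: [[0.233, 0.973, -0.0], [0.973, -0.233, 0.0], [0.0, -0.0, -1.0]]
ft_force: [-0.9, 0.3, 1.4]
gripper_width: 0.504
t 39.58 p [0.5006 0.0143 0.3089] F [-0.8543  0.344   1.4426] g 0.504 
 [[ 0.2326  0.9726 -0.0001]
 [ 0.9726 -0.2326  0.0005]
 [ 0.0004 -0.0002 -1.    ]] 
q [-0.1192  0.2007 -0.2099  1.1604  0.0005  1.6863]
[[321.3706 233.1731]]
```

View pics/w8.png

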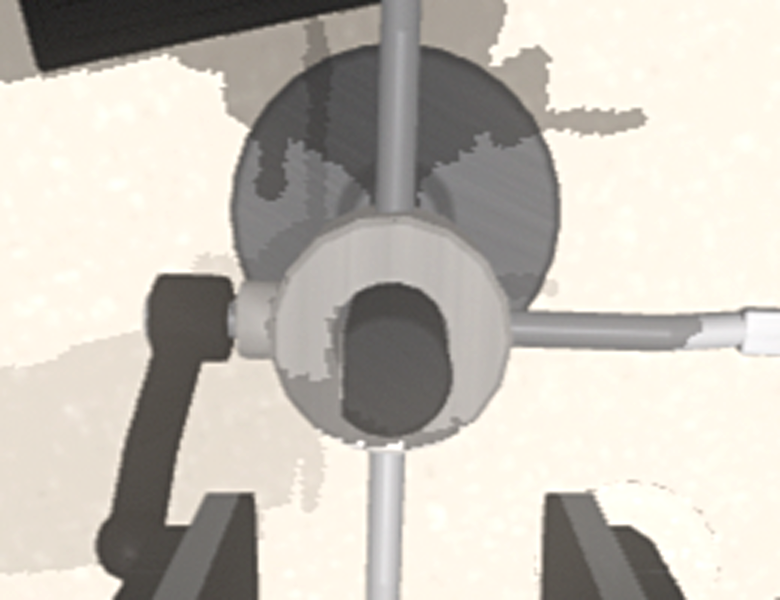

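Run:
```python
from h import *
C=cam('wrist');f=lambda u,v,z:atz('wrist',(190+u/3,120+v/3),z,C)[:2]
an=lambda a,b:np.degrees(np.arctan2(*(b-a)[::-1]))
im=cv2.imread('pics/w8full.png');g=cv2.cvtColor(cv2.resize(im[120:320,190:450],None,fx=3,fy=3,interpolation=cv2.INTER_CUBIC),6).astype(float)
# chord: strongest bright->dark edge near u=342
pts=[(320+int(np.argmin(np.gradient(cv2.GaussianBlur(g[v:v+1],(9,1),0)[0])[320:365])),v) for v in range(320,415,5)];print(pts)
l=cv2.fitLine(np.float32(pts),cv2.DIST_HUBER,0,.01,.01).ravel();a=lambda v:l[2]+(v-l[3])*l[0]/l[1]
print('flat',an(f(a(410),410,.266),f(a(320),320,.266))+90)
for nm,R,lo,hi in(('c',range(60,190,6),365,430),('a',range(465,590,6),355,415)):
    P=[]
    for v in R:
        d=np.gradient(cv2.GaussianBlur(g[v:v+1],(9,1),0)[0])[lo:hi];P.append(((lo+np.argmax(d)+lo+np.argmin(d))/2,v))
    l=cv2.fitLine(np.float32(P),cv2.DIST_HUBER,0,.01,.01).ravel();a=lambda v,l=l:l[2]+(v-l[3])*l[0]/l[1]
    q=f(a(R[0]),R[0],.222),f(a(R[-1]),R[-1],.222);print(nm,q,an(q[1],q[0]))
    if nm=='c':qc=q
print('a-c line',an(q[1],qc[0]))
print('screw line',an(f(700,330,.22),f(510,330,.22)),an(f(393,333,.237),f(160,317,.23)), f(393,333,.237),f(397,372,.266))
for t in('ladle_white','ladle_red','ladle_black'):
    r=arm.recognise(t,'wrist');print(t,[(d['location'],d['confidence']) for d in r])
```

```text
[(346, 320), (345, 325), (328, 330), (331, 335), (331, 340), (332, 345), (324, 350), (343, 355), (324, 360), (343, 365), (343, 370), (343, 375), (342, 380), (342, 385), (343, 390), (343, 395), (342, 400), (341, 405), (342, 410)]
flat 176.40429839322388
c (array([0.5183, 0.085 ]), array([0.5118, 0.0613])) 74.61954284508164
a (array([0.4959, 0.0031]), array([ 0.4883, -0.0247])) 74.65955953378268
a-c line 74.69927970563718
screw line 166.581797470931 164.4570870800019 [0.5051 0.0348] [0.5059 0.0344]
ladle_white [([0.5063, 0.0427, 0.2208], 0.31)]
ladle_red [([0.5086, 0.0348, 0.2305], 0.72), ([0.4319, 0.2493, 0.0283], 0.54)]
ladle_black [([0.4733, 0.19, 0.0745], 0.67), ([0.5077, 0.035, 0.2295], 0.26)]
```

```bash
python3 -m crank '[[[0,-0.22,-0.59,0,0,0,0],[0,-0.22,-0.59,0,0,0,0],[0,-0.22,-0.58,0,0,0,0.3],[0,0,0,0,0,0,0],[0,0,0,0,0,0,0],[0,0,0,0,0,0,0],[0,0,0,0,0,0,0],[0,0,0,0,0,0,0]]]'
python3 - <<'E'
from h import *
C=cam('wrist');im=arm.camera('wrist');cv2.imwrite('pics/w9.png',im)
r=arm.recognise('lever_tip','wrist');print([(d['location'],d['confidence']) for d in r],proj('wrist',[.4518,.0144,.262],C))
arm.camera('top');arm.camera('scene')
for c in('top','scene'):
  for t in('lever_tip','ladle_white','ladle_red','ladle_black'):
    r=arm.recognise(t,c);print(c,t,[(np.round(d['location'],3),d['confidence']) for d in r])
E
```

```text
clock: 40.45
ee_pos: [0.4452, 0.0066, 0.309]
eef_rot: [[0.264, 0.965, 0.0], [0.965, -0.264, 0.0], [0.0, 0.0, -1.0]]
ft_force: [-0.4, 0.4, -0.4]
gripper_width: 0.001
[([0.4545, 0.0312, 0.2423], 0.74)] [[329.5193 263.0673]]
top lever_tip []
top ladle_white [(array([0.473, 0.4  , 0.036]), 0.9), (array([0.505, 0.03 , 0.266]), 0.22)]
top ladle_red []
top ladle_black [(array([0.48 , 0.191, 0.051]), 0.69)]
scene lever_tip [(array([0.46 , 0.037, 0.237]), 0.71)]
scene ladle_white [(array([0.468, 0.4  , 0.05 ]), 0.96), (array([0.492, 0.05 , 0.226]), 0.4)]
scene ladle_red [(array([0.447, 0.262, 0.052]), 0.77), (array([ 0.449, -0.377,  0.106]), 0.16)]
scene ladle_black [(array([0.47 , 0.197, 0.053]), 0.58), (array([0.454, 0.042, 0.235]), 0.4)]
```

View pics/w9.png

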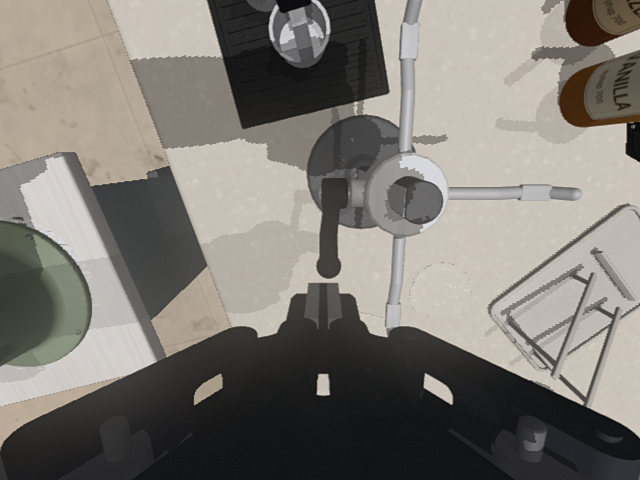

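```bash
python3 -m crank '[[[0,0.06,0,0.3,0,0,0],[0,0,0,0.3,0,0,0],[0,0,0,0.2,0,0,0],[0,0,0,0.2,0,0,0],[0,0,0,0.2,0,0,0],[0,0,0,0.2,0,0,0],[0,0,0,0.2,0,0,0],[0,0,0,0.2,0,0,0]]]' | grep -v eef
python3 -m crank '[[[0,0,0,0.2,0,0,0],[0,0,0,0.1,0,0,0],[0,0,0,0.1,0,0,0],[0,0,0,0.1,0,0,0],[0,0,0,0.1,0,0,0],[0,0,0,0,0,0,0],[0,0,0,0,0,0,0],[0,0,0,0,0,0,0]]]'| grep -v eef
```

```text
clock: 41.72
ee_pos: [0.4449, 0.0079, 0.2545]
ft_force: [0.4, -1.1, 3.6]
gripper_width: -0.0
clock: 42.38
ee_pos: [0.4448, 0.0084, 0.2369]
ft_force: [-0.1, -0.6, 0.9]
gripper_width: -0.0
```

```bash
python3 -m crank '[[[0,0,0,0.1,0,0,0],[0,0,0,0.1,0,0,0],[0,0,0,0,0,0,0],[0,0,0,0,0,0,0],[0,0,0,0,0,0,0],[0,0,0,0,0,0,0],[0,0,0,0,0,0,0],[0,0,0,0,0,0,0]]]' | grep -v eef
for i in 1 2; do python3 -m crank '[[[0,0,0,0.1,0,0,0],[0,0,0,0,0,0,0],[0,0,0,0,0,0,0],[0,0,0,0,0,0,0],[0,0,0,0,0,0,0],[0,0,0,0,0,0,0],[0,0,0,0,0,0,0],[0,0,0,0,0,0,0]]]'| grep -v eef; done
```

```text
clock: 43.05
ee_pos: [0.4449, 0.0082, 0.231]
ft_force: [0.8, -0.0, 0.7]
gripper_width: -0.002
clock: 43.72
ee_pos: [0.4451, 0.0082, 0.2281]
ft_force: [1.3, -0.1, 3.7]
gripper_width: -0.002
clock: 44.38
ee_pos: [0.4456, 0.0083, 0.2268]
ft_force: [-3.3, 0.0, 17.1]
gripper_width: 0.001
```

```bash
python3 -m crank '[[[0,0,0,0.06,0,0,0],[0,0,0,0,0,0,0],[0,0,0,0,0,0,0],[0,0,0,0,0,0,0],[0,0,0,-0.3,0,0,0],[0,0,0,-0.8,0,0,0],[0,0,0,-0.9,0,0,0],[0,0,0,-0.9,0,0,0]]]' | grep -v eef
python3 -m crank '[[[70,-0.9,0,0,0,0,0],[70,-0.9,0,0,0,0,0],[70,0,0,0,0,0,0],[70,0,0,0,0,0,0],[70,0,0,0,0,0,0],[70,0,0,0,0,0,0],[70,0,0,0,0,0,0],[70,0,0,0,0,0,0]]]' | grep -v eef
python3 - <<'E'
from h import *
C=cam('wrist');im=arm.camera('wrist');sc=arm.camera('scene');cv2.imwrite('pics/w10full.png',im);cv2.imwrite('pics/s10full.png',sc)
O=np.array([.505,.0343]);er=np.array([-.9645,.2639]);et=np.array([-.2639,-.9645])
S=O+.046*er
for j in(0,.5,1.0,1.25,1.3,1.35):
    e=np.radians(50)-j;P=np.r_[S+et*.052*np.cos(e),.222+.052*np.sin(e)];print(j,proj('wrist',P,C)[0],proj('scene',P)[0])
p=proj('wrist',np.r_[S+.03*et,.222],C)[0].astype(int);q=proj('scene',np.r_[S,.222])[0].astype(int);print(p,q)
def crop(i,c,w,h,k):
    x,y=np.clip(c[0]-w//2,0,640-w),np.clip(c[1]-h//2,0,480-h);print('org',x,y);return cv2.resize(i[y:y+h,x:x+w],None,fx=k,fy=k,interpolation=cv2.INTER_CUBIC)
a=crop(im,p,200,200,2);b=crop(sc,q,100,100,4);cv2.imwrite('pics/c10.png',np.hstack([a,b]))
for t in('ladle_white','ladle_red','ladle_black'):
    for c in('scene','wrist'):
        r=arm.recognise(t,c);print(c,t,[(np.round(d['location'],3),d['confidence']) for d in r[:2]])
E
```

```text
clock: 45.05
ee_pos: [0.4437, 0.0084, 0.3104]
ft_force: [1.5, 0.3, -0.0]
gripper_width: -0.003
clock: 45.72
ee_pos: [0.4307, -0.0432, 0.31]
ft_force: [-0.1, 0.0, 0.4]
gripper_width: 0.697
0 [332.198  162.1496] [350.6861 223.7453]
0.5 [331.0119 188.7938] [355.761 230.524]
1.0 [330.0725 189.8447] [356.4951 240.7156]
1.25 [329.7332 183.0949] [355.1925 246.3447]
1.3 [329.6762 181.2841] [354.8062 247.4724]
1.35 [329.6227 179.3353] [354.3799 248.5948]
[330 154] [338 245]
org 230 54
org 288 195
scene ladle_white [(array([0.47 , 0.4  , 0.049]), 0.79)]
wrist ladle_white []
scene ladle_red [(array([0.447, 0.264, 0.055]), 0.73)]
wrist ladle_red []
scene ladle_black [(array([0.449, 0.334, 0.005]), 0.68), (array([0.47 , 0.197, 0.05 ]), 0.62)]
wrist ladle_black []
```

View pics/c10.png

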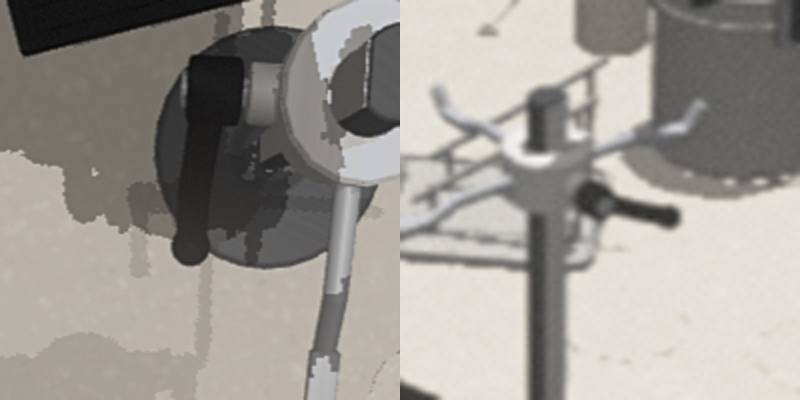

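```bash
python3 -m crank '[[[70,0.98,-0.09,0,0,0,0],[70,0.98,-0.09,0,0,0,0],[70,0.98,-0.09,0,0,0,0],[70,0.98,-0.09,0,0,0,0],[70,0.98,-0.09,0,0,0,0],[70,0.98,-0.09,0,0,0,0],[70,0.98,-0.09,0,0,0,0],[70,0.98,-0.09,0,0,0,0]]]' >/dev/null
python3 -m crank '[[[70,0,0,-0.3,0,0,-0.85],[70,0,0,0,0,0,-0.85],[70,0,0,0,0,0,-0.85],[70,0,0,0,0,0,0],[70,0,0,0,0,0,0],[70,0,0,0,0,0,0],[70,0,0,0,0,0,0],[70,0,0,0,0,0,0]]]' | grep -v eef
python3 - <<'E'
from h import *
st();C=cam('wrist');im=arm.camera('wrist');cv2.imwrite('pics/w11.png',im)
for n,P in (('black top',[.4718,.1907,.183]),('white top',[.4705,.4,.183]),('red old top',[.4708,.2946,.183])): print(n,proj('wrist',P,C))
r=redblob(im);print(r,atz('wrist',r[0],.183,C))
E
```

```text
clock: 47.45
ee_pos: [0.472, 0.1885, 0.3193]
ft_force: [-0.6, 0.3, 0.2]
gripper_width: 0.703
t 47.45 p [0.472  0.1885 0.3193] F [-0.5625  0.2605  0.1648] g 0.703 
 [[ 0.0014  1.     -0.0001]
 [ 1.     -0.0014 -0.    ]
 [-0.     -0.0001 -1.    ]] 
q [ 0.2347  0.2105 -0.1713  1.189   0.      1.8069]
black top [[321.9281 236.229 ]]
white top [[319.2   -87.758]]
red old top [[320.2272  93.6574]]
((292.5, 150.0), (16.0, 39.0), 90.0) [0.4502 0.2562 0.183 ]
```

View pics/w11.png

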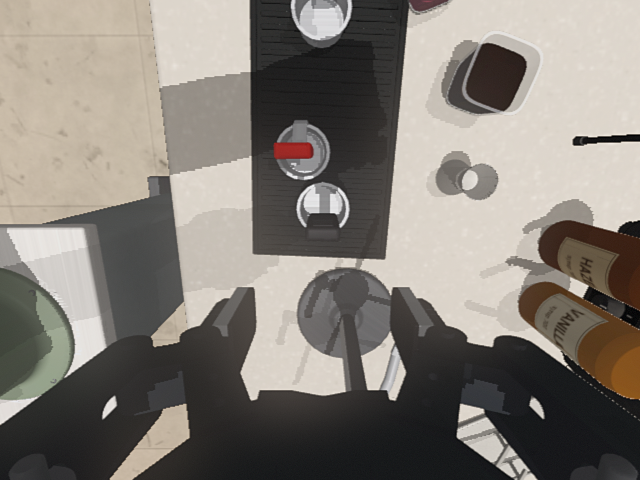

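```bash
python3 -m crank '[[[70,0.07,0,0.8,0,0,0],[70,0,0,0.8,0,0,0],[70,0,0,0.8,0,0,0],[70,0,0,0.8,0,0,0],[70,0,0,0.8,0,0,0],[70,0,0,0.8,0,0,0],[70,0,0,0.5,0,0,0],[70,0,0,0.14,0,0,0]]]' | grep -v eef
python3 -m crank '[[[0,0,0,0,0,0,0],[0,0,0,0,0,0,0],[0,0,0,0,0,0,0],[0,0,0,0,0,0,0],[0,0,0,0,0,0,0],[0,0,0,0,0,0,0],[0,0,0,0,0,0,0],[0,0,0,0,0,0,0]]]'|grep -v eef
python3 -m crank '[[[0,0,0,-0.5,0,0,0],[0,0,0,-1,0,0,0],[0,0,0,-1,0,0,0],[0,0,0,-1,0,0,0],[0,0,0,-1,0,0,0],[0,0,0,-1,0,0,0],[0,0,0,-1,0,0,0],[0,0,0,-1,0,0,0]]]'|grep -v eef
```

```text
clock: 48.17
ee_pos: [0.4702, 0.1903, 0.1535]
ft_force: [-0.5, -0.3, 0.2]
gripper_width: 0.704
clock: 48.83
ee_pos: [0.4728, 0.1911, 0.1573]
ft_force: [-1.6, -0.7, 5.9]
gripper_width: 0.315
clock: 49.5
ee_pos: [0.4716, 0.1908, 0.3827]
ft_force: [0.6, 0.7, -0.7]
gripper_width: 0.321
```

```bash
python3 -m crank '[[[0,0,0,-1,0,0,0],[0,0,0,-1,0,0,0],[0,-0.97,0,0,0,0,0],[0,-0.97,0,0,0,0,0],[0,-0.97,0,0,0,0,0],[0,-0.97,0,0,0,0,0],[0,-0.97,0,0,0,0,0],[0,-0.97,0,0,0,0,0]]]' >/dev/null
python3 -m crank '[[[0,-0.97,0,0,0,0,0],[0,-0.97,0,0,0,0,0],[0,-0.97,0,0,0,0,0],[0,-0.97,0,0,0,0,0],[0,0,0,0,0,0,0.85],[0,0,0,0,0,0,0.85],[0,0,0,0,0,0,0.85],[0,0,0,0,0,0,0]]]' |grep -v eef
cat >> h.py <<'E'
def goto(x,y,z,yaw):
    s=arm.sense();R=s['eef_rot'];print('xyz units',R.T@(np.array([x,y,z])-s['ee_pos'])/.03,'wz',-(((yaw-np.degrees(np.arctan2(R[1,0],R[0,0])))+180)%360-180)/6)
O=np.array([.505,.0343])
def hk(a,r): return O+r*np.array([np.cos(np.radians(a)),np.sin(np.radians(a))])
E
python3 -c "
from h import *
goto(*hk(254.7,.14),.216,74.7)"
```

```text
clock: 50.83
ee_pos: [0.4717, -0.1005, 0.4409]
ft_force: [-0.3, 0.3, -1.8]
gripper_width: 0.318
xyz units [-0.0412 -0.1112  7.4981] wz -0.02297751586625907
```

```bash
python3 -m crank '[[[0,-0.7,-0.11,0,0,0,0],[0,0,0,0.97,0,0,0],[0,0,0,0.97,0,0,0],[0,0,0,0.97,0,0,0],[0,0,0,0.97,0,0,0],[0,0,0,0.97,0,0,0],[0,0,0,0.97,0,0,0],[0,0,0,0.97,0,0,0]]]' >/dev/null
python3 -m crank '[[[0,0,0,0.7,0,0,0],[0,0.3,0,0,0,0,0],[0,0.3,0,0,0,0,0],[0,0,0,0,0,0,0],[0,0,0,0,0,0,0],[0,0,0,0,0,0,0],[0,0,0,0,0,0,0],[0,0,0,0,0,0,0]]]' |grep -v eef
python3 - <<'E'
from h import *
goto(*hk(254.7,.085),.216,74.7)
C=cam('wrist');im=arm.camera('wrist');cv2.imwrite('pics/w12.png',im)
print('hook end/trough',proj('wrist',[np.r_[hk(254.7,.108),.226],np.r_[hk(254.7,.085),.219]],C))
g=cv2.cvtColor(im,6)
for v in range(150,300,10): print(v,g[v,290:350:2])
E
```

```text
clock: 52.17
ee_pos: [0.4684, -0.1024, 0.2172]
ft_force: [0.8, -0.1, -1.3]
gripper_width: 0.317
xyz units [ 1.8853 -0.0251  0.0392] wz -0.0016433156755416196
hook end/trough [[318.5835 246.4484]
 [318.5843 178.0226]]
150 [118 119  93  87  94  97 102 105 108 104 100  97  90  95 120 120 120 119
 120 122 122 120 119 119 118 118 119 121 122 121]
160 [101 112 118 118 121 120 118 121 122 123 125 123 123 118  92 119 118 119
 119 118 119 119 120 122 124 123 120 120 119 120]
170 [103 114 117 118 118 117 117 119 120 122 122 122 122 109 103 120 119 120
 119 120 120 121 120 120 120 119 120 120 120 121]
180 [104 116 118 117 118 116 116 118 119 120 120 121 122 104 116 123 123 123
 121 120 120 121 124 125 124 120 121 120 119 118]
190 [106 116 116 117 117 116 116 118 118 118 119 119 117  97 117 121 120 121
 121 121 121 120 121 122 121 121 122 123 120 174]
200 [103 116 115 115 115 114 115 117 117 118 117 117 112  97 123 121 122 121
 120 120 121 121 121 122 123 122 122 122 122 125]
210 [167 110  93  99 103 105 108 108 104 103  97  92 120 120 118 118 119 118
 114 118 123 123 122 123 122 122 109 119 134
[... 291 characters left out ...]
7 112 108 101 102 201 116 116 117 116 116 117
 112 185 194 192 192 193 192 192 193 193 193 176]
250 [ 85  84  82  82 113 185 184 181 180 180 182 185  96  96  96  96  96  96
  94 174 182 181 182 181 182 135 109  99 100  83]
260 [ 82  84  83  83  82  84  82  81  82 155  97  98  93  95  94  94  94  93
  94  90 170 185 185 113  79  82  84  84  84  83]
270 [172 113  77  83  68  49  47  49  48  46  46  48  47  48  48  47  49  49
  47  48  49  49  51  50  50  52  52  52  70  83]
280 [169 165  83  44  50  47  48  48  46  48  46  47  48  45  46  45  47  46
  45  48  48  49  50  50  50  50  51  51  52  48]
290 [48 48 46 45 47 45 46 44 45 45 44 46 44 45 44 44 45 45 45 45 45 45 45 46
 45 48 47 49 49 49]
```

Run:
```python
from h import *
p=arm.camera_params('wrist');K=p['intrinsics'];a=np.radians(74.7)
T=np.eye(4);T[:3,:3]=np.array([[np.cos(a),np.sin(a),0],[np.sin(a),-np.cos(a),0],[0,0,-1]]);T[:3,3]=[.4307,-.0432,.31]
E=np.linalg.inv(T@p['tool_from_camera']);C=(K,cv2.Rodrigues(E[:3,:3])[0],E[:3,3])
g=lambda u,v,z:atz('wrist',(230+u/2,54+v/2),z,C)[:2]
print('w10: hook',g(347,200,.222),g(337,285,.222),g(322,360,.217),'collar c',g(362,90,.237))
print(proj('wrist',np.r_[O,.237],C), proj('wrist',np.r_[hk(254.7,.05),.222],C),proj('wrist',np.r_[hk(254.7,.085),.215],C))
C=cam('wrist')
print('now',atz('wrist',(302.5,220),.226,C)[:2],atz('wrist',(301.5,240),.226,C)[:2],atz('wrist',(304,180),.219,C)[:2])
im=cv2.imread('pics/w12.png')[100:300,200:440];o=cv2.imread('pics/w10full.png')[54:254,230:470]
cv2.imwrite('pics/c12.png',np.hstack([cv2.resize(im,(400,333)),cv2.resize(o,(400,333))]))
```

```text
w10: hook [0.4953 0.0063] [ 0.4871 -0.0179] [ 0.4782 -0.0415] collar c [0.5017 0.0342]
[[416.9434  96.9885]] [[404.5772 188.3169]] [[398.8191 240.449 ]]
now [ 0.4736 -0.0594] [ 0.4713 -0.066 ] [ 0.4773 -0.047 ]
```

Run:
```python
from h import *
p=arm.camera_params('wrist');K=p['intrinsics'];a=np.radians(74.7)
T=np.eye(4);T[:3,:3]=np.array([[np.cos(a),np.sin(a),0],[np.sin(a),-np.cos(a),0],[0,0,-1]]);T[:3,3]=[.4307,-.0432,.31]
E=np.linalg.inv(T@p['tool_from_camera']);C=(K,cv2.Rodrigues(E[:3,:3])[0],E[:3,3])
A=lambda u,v,z:atz('wrist',(u,v),z,C)[:2];an=lambda a,b:np.degrees(np.arctan2(*(b-a)[::-1]))
g=cv2.cvtColor(cv2.imread('pics/w10full.png'),6)
def rows(r,lo,hi,kind):
    P=[]
    for v in r:
        d=np.gradient(cv2.GaussianBlur(g[v:v+1].astype(float),(3,1),0)[0])[lo:hi]
        P.append((lo+(np.argmax(d)+np.argmin(d))/2,v))
    return P
for n,r,lo,hi,z in(('hook straight',range(152,196,3),380,425,.222),):
    P=rows(r,lo,hi,0);print(P);l=cv2.fitLine(np.float32(P),cv2.DIST_HUBER,0,.01,.01).ravel();f=lambda v:l[2]+(v-l[3])*l[0]/l[1]
    print(n,an(A(f(r[-1]),r[-1],z),A(f(r[0]),r[0],z)))
print(g[74:112:3,402:425])
# top cam: hooks b and c
im=arm.camera('top');cv2.imwrite('pics/t12.png',im)
print(proj('top',[np.r_[hk(74.7,.108),.226],np.r_[hk(-15.3,.108),.226],np.r_[hk(254.7,.108),.226],np.r_[O,.266]]))
```

```text
[(np.float64(413.0), 152), (np.float64(412.0), 155), (np.float64(411.0), 158), (np.float64(409.5), 161), (np.float64(408.5), 164), (np.float64(400.5), 167), (np.float64(400.5), 170), (np.float64(400.0), 173), (np.float64(399.5), 176), (np.float64(399.5), 179), (np.float64(390.5), 182), (np.float64(386.0), 185), (np.float64(399.0), 188), (np.float64(398.5), 191), (np.float64(402.0), 194)]
hook straight 50.130054365125766
[[167 141 140 142 143 142 142 142 142 142 137 117 158 111  64  80  89  88
   89  90  90  91  92]
 [166 144 144 144 145 146 144 116  89  77  78 112 128  85  60  84  91  91
   89  88  88  88  89]
 [145 147 124  96  81  77  77  78  79  77  84 139 110  61  62  87  92  91
   91  89  91  90  89]
 [ 88  75  78  81  79  79  79  80  79  76  90 171 118  57  73  88  89  89
   90  91  91  92  90]
 [ 79  79  78  80  78  79  80  79  79  77  82 137  94  56  80  89  90  88
   90  89  89  89  90]
 [ 80  79  80  80  82  81  80  80  80  77  88 161 111  54  81  92  92  91
   90  90  89  89  89]
 [ 79  80  81  80  80  79  80  80  79  80 112 121  79  54  82  89  91  91
   91  90  91  91  90]
 [ 80  81  80  81  81  80  80  81  78  85 141 111  62  71  89  91  89  90
   89  91  90  91  91]
 [ 80  81  81  81  81  81  80  81  77  92 171 120  57  75  91  92  91  90
   90  90  89  88  89]
 [ 82  82  80  81  80  81  80  81  79  85 131  91  60  83  92  93  93  94
   92  91  91  90  89]
 [ 80  79  82  80  80  80  82  82  79  82 113  77  62  86  92  90  91  92
   91  92  92  93  92]
 [ 81  82  80  82  82  82  82  82  84 113 102  67  62  75  84  90  92  90
   91  91  91  91  94]
 [ 81  82  83  83  68  63  50  44  44  44  45  46  47  51  57  65  73  80
   87  91  91  90  90]]
[[229.1813 261.0437]
 [294.3567 223.4497]
 [332.2312 288.4746]
 [279.0841 274.3666]]
```

Run:
```python
from h import *
goto(.4605,-.0993,.216,72)
```

```text
xyz units [ 0.0339 -0.2704  0.0252] wz 0.4459117682292515
```

```bash
python3 -m crank '[[[0,-0.1,-0.27,0,0,0,0.45],[0,0,0,0,0,0,0],[0,0,0,0,0,0,0],[0,0,0,0,0,0,0],[0,0,0,0,0,0,0],[0,0,0,0,0,0,0],[0,0,0,0,0,0,0],[0,0,0,0,0,0,0]]]'
python3 - <<'E'
from h import *
goto(.4775,-.047,.216,72)
C=cam('wrist');im=arm.camera('wrist');cv2.imwrite('pics/w13.png',im);g=cv2.cvtColor(im,6).astype(float)
for v in (170,180,190,200,215,225,235,270,275,280): 
    d=np.gradient(cv2.GaussianBlur(g[v:v+1],(5,1),0)[0])
    print(v,g[v,280:370:3].astype(int))
print(proj('wrist',[[.4775,-.047,.219],[.4712,-.066,.226]],C))
E
```

```text
clock: 52.93
ee_pos: [0.4594, -0.1029, 0.2163]
eef_rot: [[0.309, 0.951, -0.0], [0.951, -0.309, 0.0], [0.0, -0.0, -1.0]]
ft_force: [0.3, 1.8, -0.7]
gripper_width: 0.319
xyz units [ 1.9593 -0.0032  0.0112] wz -0.00010680739787479372
170 [120 122  97  97  96 120 121 120 121 112 117 120 118 119 121 123 123 118
 114 120 123 122 121 121 123 123 122 124 123 124]
180 [124 120 105  97 117 122 123 121 122 111 117 118 117 118 120 121 120 113
 117 121 121 123 122 123 125 123 124 123 123 125]
190 [183 172 164 167  95 123 123 122 122 110 117 117 116 117 119 119 118 113
 121 125 121 121 117 173 185 184 185 183 185 185]
200 [187 187 165 127  99 120 125 123 122 107  91  97 104 107 107 103  95 105
 123 122 122 122 123 176 184 183 183 184 187 187]
215 [184 164 166 168 172  94  95  98 115 118  92  99 105 109 108 103  97 116
 101  94  95 125 118 118 194 189 184 185 185 185]
225 [164 167 124 123  82 202 198 199 200 170  93 103 108 113 112 107  95 192
 198 198 198 180 181 184  84 125 127 187 184 184]
235 [182 114  94  95 188 195 194 195 195 198  89 103 109 112 112 105 127 197
 196 196 196 196 197 181 145  91 135 196 187 186]
270 [164 164 167 170 114  82  68  50  49  50  49  50  49  49  49  51  49  49
  52  51  53  52  69  82 123 169 187 191 193 183]
275 [163 166 165 164 170 125  49  50  50  50  48  50  48  48  49  50  49  50
  51  50  51  51  51 109 171 198 190 192 192 190]
280 [163 164 164 164 166  60  51  49  49  50  49  49  49  48  49  47  48  50
  48  49  50  51  51  51 192 190 191 190 192 191]
[[320.3422 171.7773]
 [319.9442 232.5239]]
```

```bash
python3 -m crank '[[[0,0.33,0,0,0,0,0],[0,0.33,0,0,0,0,0],[0,0.33,0,0,0,0,0],[0,0.33,0,0,0,0,0],[0,0.33,0,0,0,0,0],[0,0.3,0,0,0,0,0],[0,0,0,0,0,0,0],[0,0,0,0,0,0,0]]]' | grep -v eef
python3 -m crank '[[[0,0,0,0.1,0,0,0],[0,0,0,0.1,0,0,0],[0,0,0,0.1,0,0,0],[0,0,0,0.1,0,0,0],[0,0,0,0,0,0,0],[0,0,0,0,0,0,0],[0,0,0,0,0,0,0],[0,0,0,0,0,0,0]]]'| grep -v eef
```

```text
clock: 53.65
ee_pos: [0.4775, -0.0467, 0.2163]
ft_force: [1.1, -0.4, -0.9]
gripper_width: 0.316
clock: 54.32
ee_pos: [0.4775, -0.0474, 0.2045]
ft_force: [0.2, -0.4, -1.3]
gripper_width: 0.32
```

```bash
python3 -m crank '[[[0,0,0,0.1,0,0,0],[0,0,0,0,0,0,0],[0,0,0,0,0,0,0],[0,0,0,0,0,0,0],[0,0,0,0,0,0,0],[0,0,0,0,0,0,0],[0,0,0,0,0,0,0],[0,0,0,0,0,0,0]]]' | grep -v eef
python3 -m crank '[[[0,0,0,0.06,0,0,0],[0,0,0,0,0,0,0],[0,0,0,0,0,0,0],[0,0,0,0,0,0,0],[0,0,0,0,0,0,0],[0,0,0,0,0,0,0],[0,0,0,0,0,0,0],[0,0,0,0,0,0,0]]]'| grep -v eef
```

```text
clock: 54.98
ee_pos: [0.4774, -0.0473, 0.2014]
ft_force: [0.4, -0.1, -1.1]
gripper_width: 0.315
clock: 55.65
ee_pos: [0.4778, -0.0474, 0.2001]
ft_force: [-2.0, 1.1, 5.7]
gripper_width: 0.319
```

```bash
python3 -m crank '[[[70,0,0,0,0,0,0],[70,0,0,0,0,0,0],[70,0,0,0,0,0,0],[70,0,0,0,0,0,0],[70,0,0,-0.4,0,0,0],[70,0,0,-0.8,0,0,0],[70,0,0,-0.9,0,0,0],[70,0,0,-0.9,0,0,0]]]' | grep -v eef
python3 -m crank '[[[70,0,0,-1,0,0,-1],[70,0,0,0,0,0,-1],[70,0,0,0,0,0,-1],[70,0,0,0,0,0,0],[70,0.95,-0.09,0,0,0,0],[70,0.95,-0.09,0,0,0,0],[70,0.95,-0.09,0,0,0,0],[70,0.95,-0.09,0,0,0,0]]]'| grep -v eef
python3 -m crank '[[[70,0.95,-0.09,0,0,0,0],[70,0.95,-0.09,0,0,0,0],[70,0.95,-0.09,0,0,0,0],[70,0.95,-0.09,0,0,0,0],[70,0.95,-0.09,0,0,0,0],[70,0.95,-0.09,0,0,0,0],[70,0,0,0,0,0,0],[70,0,0,0,0,0,0]]]'| grep -v eef
python3 - <<'E'
from h import *
C=cam('wrist');im=arm.camera('wrist');cv2.imwrite('pics/w14.png',im)
m=cv2.inRange(cv2.cvtColor(im,cv2.COLOR_BGR2HSV),(0,120,60),(8,255,255));n,l,s,c=cv2.connectedComponentsWithStats(m);print(s[1:][s[1:,4]>50])
r=redblob(im);print(r,atz('wrist',r[0],.183,C));goto(.4502,.2562,.157,90)
print('TCP axis at .183',proj('wrist',np.r_[arm.sense()['ee_pos'][:2],.183],C))
arm.camera('scene');arm.camera('top')
for t in('ladle_black','ladle_red','ladle_white'):
  for c in('scene','top'):
    print(t,c,[(np.round(d['location'],3),d['confidence']) for d in arm.recognise(t,c)[:2]])
E
```

```text
clock: 56.32
ee_pos: [0.4768, -0.0471, 0.2901]
ft_force: [-0.2, -0.6, 0.1]
gripper_width: 0.7
clock: 56.98
ee_pos: [0.4661, 0.0677, 0.319]
ft_force: [1.5, 0.3, 0.4]
gripper_width: 0.7
clock: 57.65
ee_pos: [0.4499, 0.2387, 0.3188]
ft_force: [0.3, -0.9, 1.1]
gripper_width: 0.7
[[304 199  37  26 815]]
((322.0, 211.5), (25.0, 36.0), 90.0) [0.4496 0.2605 0.183 ]
xyz units [0.6179 0.0128 5.3963] wz -0.006361753202739351
TCP axis at .183 [[322.5357 239.9713]]
ladle_black scene [(array([ 0.475, -0.038,  0.087]), 0.69)]
ladle_black top [(array([ 0.481, -0.048,  0.083]), 0.86)]
ladle_red scene [(array([0.445, 0.258, 0.052]), 0.96), (array([0.491, 0.053, 0.225]), 0.46)]
ladle_red top [(array([0.446, 0.258, 0.031]), 0.62)]
ladle_white scene [(array([0.446, 0.266, 0.052]), 0.59), (array([0.467, 0.401, 0.051]), 0.57)]
ladle_white top []
```

```bash
python3 -m crank '[[[70,0.62,0,0.7,0,0,0],[70,0,0,0.8,0,0,0],[70,0,0,0.8,0,0,0],[70,0,0,0.8,0,0,0],[70,0,0,0.8,0,0,0],[70,0,0,0.8,0,0,0],[70,0,0,0.5,0,0,0],[70,0,0,0.2,0,0,0]]]' | grep -v eef
python3 -m crank '[[[0,0,0,0,0,0,0],[0,0,0,0,0,0,0],[0,0,0,0,0,0,0],[0,0,0,0,0,0,0],[0,0,0,0,0,0,0],[0,0,0,0,0,0,0],[0,0,0,0,0,0,0],[0,0,0,0,0,0,0]]]'
python3 -m crank '[[[0,0,0,-0.5,0,0,0],[0,0,0,-0.8,0,0,0],[0,0,0,-1,0,0,0],[0,0,0,-1,0,0,0],[0,0,0,-0.7,0,0,0],[0,0,0,0,0,0,1],[0,0,0,0,0,0,1],[0,0,0,0,0,0,1]]]'|grep -v eef
python3 -c "
from h import *
goto(.5515,.180,.2157,72)"
```

```text
clock: 58.77
ee_pos: [0.4491, 0.2554, 0.1552]
ft_force: [-0.1, -0.5, 0.2]
gripper_width: 0.701
clock: 59.43
ee_pos: [0.4512, 0.2566, 0.1586]
eef_rot: [[0.0, 1.0, 0.002], [1.0, -0.0, 0.001], [0.001, 0.002, -1.0]]
ft_force: [-0.3, -0.1, 6.3]
gripper_width: 0.317
clock: 60.1
ee_pos: [0.4505, 0.2563, 0.278]
ft_force: [0.1, -0.1, -1.7]
gripper_width: 0.319
xyz units [-1.359   3.9956  2.078 ] wz -0.05096840741878831
```

```bash
python3 -m crank '[[[0,-0.27,0.8,0,0,0,0],[0,-0.27,0.8,0,0,0,0],[0,-0.27,0.8,0.5,0,0,0],[0,-0.27,0.8,0.5,0,0,0],[0,-0.27,0.8,0.5,0,0,0],[0,0,0,0.53,0,0,0],[0,0,0,0,0,0,0],[0,0,0,0,0,0,0]]]' | grep -v eef
python3 -m crank '[[[0,0,0,0,0,0,0],[0,0,0,0,0,0,0],[0,0,0,0,0,0,0],[0,0,0,0,0,0,0],[0,0,0,0,0,0,0],[0,0,0,0,0,0,0],[0,0,0,0,0,0,0],[0,0,0,0,0,0,0]]]'|grep -v eef
python3 - <<'E'
from h import *
goto(.5303,.1146,.217,72)
C=cam('wrist');im=arm.camera('wrist');cv2.imwrite('pics/w15.png',im);g=cv2.cvtColor(im,6)
a=np.array([np.cos(np.radians(72)),np.sin(np.radians(72))]);o=np.array([.504,.0338])
print(proj('wrist',[np.r_[o+r*a,z] for r,z in((.108,.226),(.095,.221),(.085,.219),(.05,.226))],C))
for v in range(330,420,8): print(v,g[v,270:376:3])
E
```

```text
clock: 60.77
ee_pos: [0.5509, 0.1804, 0.2156]
ft_force: [0.4, 0.1, -0.0]
gripper_width: 0.324
clock: 61.43
ee_pos: [0.5521, 0.1807, 0.2168]
ft_force: [0.1, -0.4, -1.1]
gripper_width: 0.32
xyz units [-2.3194 -0.0085 -0.0079] wz -0.0016667497466282082
[[320.1782 435.8562]
 [320.3307 451.1709]
 [320.4078 465.4726]
 [320.4454 540.8315]]
330 [36 37 34 36 38 52 49 51 50 48 52 67 68 67 66 67 69 70 68 69 69 68 70 71
 69 62 56 58 59 59 61 50 51 49 52 53]
338 [34 36 36 36 45 50 50 51 52 52 51 52 53 52 52 52 54 53 55 52 54 56 54 56
 57 58 58 60 58 58 60 58 47 46 47 48]
346 [36 35 34 33 50 50 51 57 54 52 52 53 54 53 54 53 53 55 56 55 57 53 57 56
 56 57 56 58 58 57 59 59 42 42 42 45]
354 [34 35 34 32 47 52 51 53 52 52 51 51 54 54 51 52 53 52 52 52 52 54 52 55
 55 54 55 56 54 55 55 56 38 39 39 39]
362 [34 32 31 32 43 51 51 50 50 50 53 49 52 50 50 49 51 50 48 51 51 52 51 53
 52 53 49 54 53 52 53 52 34 34 36 37]
370 [ 33  30  32  91  32  42  92  90  92  87  89  77  74  90  71  41  43  46
  46  48  45  98 101  86 100 106 103 102 103 103  72  33  97  31  32  33]
378 [ 30  29  30  90  87  90  87  90  90  90  92  90  87  89  77  41  45  47
  46  47  46  90 103 101 104 102 103 102 102 104 104 103  94  45  30  31]
386 [ 29  31  28  90  89  91  90  90  90  87  90  89  90  89  89  44  45  46
  47  46  48  72  94  92  89  97  90 103  95 102 102  91 104  46  29  27]
394 [31 29 28 29 30 29 28 26 28 29 27 28 27 30 30 36 44 47 46 47 38 29 29 24
 26 28 29 30 29 28 29 28 29 28 27 30]
402 [28 26 28 27 28 26 28 27 26 27 25 26 28 28 28 27 27 27 27 29 27 26 29 29
 28 28 30 27 26 24 28 26 25 26 26 27]
410 [29 29 29 26 28 27 26 28 27 25 29 26 26 25 29 28 27 28 28 27 27 27 27 27
 26 26 28 27 29 27 25 26 27 27 28 25]
418 [27 27 26 26 30 27 27 27 25 27 26 27 27 26 26 27 25 26 24 28 26 25 26 28
 28 27 26 27 26 25 25 25 25 26 24 23]
```

```bash
python3 -m crank '[[[0,-0.35,0,0,0,0,0],[0,-0.35,0,0,0,0,0],[0,-0.35,0,0,0,0,0],[0,-0.35,0,0,0,0,0],[0,-0.3,0,0,0,0,0],[0,0,0,0,0,0,0],[0,0,0,0,0,0,0],[0,0,0,0,0,0,0]]]' | grep -v eef
python3 -c "
from h import *
goto(.5303,.1146,.217,72)"
```

```text
clock: 62.15
ee_pos: [0.5365, 0.1321, 0.2169]
ft_force: [-0.5, -0.7, -1.6]
gripper_width: 0.322
xyz units [-0.6186 -0.0161 -0.004 ] wz -0.005630784859221194
```

```bash
python3 -m crank '[[[0,-0.2,0,0,0,0,0],[0,-0.2,0,0,0,0,0],[0,-0.2,0,0,0,0,0],[0,0,0,0,0,0,0],[0,0,0,0,0,0,0],[0,0,0,0,0,0,0],[0,0,0,0,0,0,0],[0,0,0,0,0,0,0]]]' | grep -v eef
python3 -m crank '[[[0,0,0,0.1,0,0,0],[0,0,0,0.1,0,0,0],[0,0,0,0.1,0,0,0],[0,0,0,0.1,0,0,0],[0,0,0,0.08,0,0,0],[0,0,0,0,0,0,0],[0,0,0,0,0,0,0],[0,0,0,0,0,0,0]]]'| grep -v eef
```

```text
clock: 62.82
ee_pos: [0.5308, 0.1152, 0.2167]
ft_force: [-0.1, -0.6, -1.5]
gripper_width: 0.321
clock: 63.48
ee_pos: [0.5307, 0.115, 0.2023]
ft_force: [-0.3, -0.2, -1.3]
gripper_width: 0.318
```

```bash
for i in 1 2; do python3 -m crank '[[[0,0,0,0.05,0,0,0],[0,0,0,0,0,0,0],[0,0,0,0,0,0,0],[0,0,0,0,0,0,0],[0,0,0,0,0,0,0],[0,0,0,0,0,0,0],[0,0,0,0,0,0,0],[0,0,0,0,0,0,0]]]'| grep -v eef; done
```

```text
clock: 64.15
ee_pos: [0.5311, 0.1151, 0.2014]
ft_force: [-1.9, -0.9, 5.5]
gripper_width: 0.32
clock: 64.82
ee_pos: [0.5319, 0.1148, 0.2013]
ft_force: [-3.1, -1.3, 13.0]
gripper_width: 0.316
```

```bash
python3 -m crank '[[[0,0,0,-0.06,0,0,0],[70,0,0,0,0,0,0],[70,0,0,0,0,0,0],[70,0,0,0,0,0,0],[70,0,0,0,0,0,0],[70,0,0,-0.6,0,0,0],[70,0,0,-0.9,0,0,0],[70,0,0,-0.9,0,0,0]]]' | grep -v eef
python3 -m crank '[[[70,0,0,-0.9,0,0,-1],[70,0,0,-0.6,0,0,-1],[70,0,0,0,0,0,-1],[70,0,0,0,0,0,0],[70,0.89,-0.2,0,0,0,0],[70,0.89,-0.2,0,0,0,0],[70,0.89,-0.2,0,0,0,0],[70,0.89,-0.2,0,0,0,0]]]'| grep -v eef
python3 -m crank '[[[70,0.89,-0.2,0,0,0,0],[70,0.89,-0.2,0,0,0,0],[70,0.89,-0.2,0,0,0,0],[70,0.89,-0.2,0,0,0,0],[70,0.89,-0.2,0,0,0,0],[70,0.89,-0.2,0,0,0,0],[70,0,0,0,0,0,0],[70,0,0,0,0,0,0]]]'| grep -v eef
python3 - <<'E'
from h import *
C=cam('wrist');im=arm.camera('wrist');cv2.imwrite('pics/w16.png',im);goto(.4705,.4002,.157,90)
p=proj('wrist',[.4705,.4002,.183],C)[0].astype(int);print(p)
g=cv2.cvtColor(im,6)
for v in range(p[1]-40,p[1]+30,4): print(v,g[v,p[0]-36:p[0]+37:3])
arm.camera('scene')
for t in('ladle_black','ladle_red','ladle_white'):
  for c in('scene','wrist'):
    print(t,c,[(np.round(d['location'],3),d['confidence']) for d in arm.recognise(t,c)[:2]])
E
```

```text
clock: 65.48
ee_pos: [0.5298, 0.115, 0.2728]
ft_force: [1.3, -0.3, -0.3]
gripper_width: 0.701
clock: 66.15
ee_pos: [0.5059, 0.2226, 0.3169]
ft_force: [0.2, -0.0, 0.7]
gripper_width: 0.696
clock: 66.82
ee_pos: [0.4698, 0.3829, 0.3165]
ft_force: [0.8, 0.4, -0.6]
gripper_width: 0.705
xyz units [0.6149 0.0194 5.3249] wz -0.008396360606326425
[323 217]
177 [ 57  60  61  60  61  61  43 162 238 153 102 125 129 128 126 113 153 155
  46  48  52  50  48  45  47]
181 [ 61  60  60  61  55  38 223 196 196 156 106 125 129 128 126 123 113 114
 151  68  45  59  60  60  60]
185 [ 57  54  51  50  35 224 147 210 212 215 177 123 130 129 123 239 236 213
 129 223 110  59  60  60  60]
189 [ 54  54  61  52 188 213 188 209 208 209 174 123 130 129 121 232 230 215
 230 100 233  54  61  60  61]
193 [ 63  61  58  49 227 111 199 206 206 206 175 125 130 130 122 232 228 229
 209  97 220 139  60  59  62]
197 [ 61  61  59  51 234  95 197 206 205 205 173 122 123 119 121 222 225 226
 208  96 171 181  58  60  60]
201 [ 62  60  59  52 211  87  91 212 209 192 148 119 120 116 119 207 212 232
 213  91 194 178  59  60  60]
2
[... 657 characters left out ...]
 57 56 53 48 45 44 45 49 53 53 53 54 54 57 56 58 58 59 58 60
 60]
233 [58 58 57 57 58 55 54 55 54 54 55 54 59 58 58 59 59 58 58 59 59 58 59 60
 61]
237 [57 57 58 58 55 56 54 54 54 53 54 51 56 55 52 54 53 51 49 46 49 48 50 54
 54]
241 [59 56 56 55 54 59 57 56 58 52 54 57 56 57 56 52 52 54 52 52 53 62 56 58
 60]
245 [57 59 58 57 54 54 50 47 47 45 47 49 49 49 55 56 55 54 55 56 57 57 57 59
 58]
ladle_black scene [(array([ 0.476, -0.04 ,  0.088]), 0.65), (array([0.458, 0.306, 0.004]), 0.59)]
ladle_black wrist []
ladle_red scene [(array([0.529, 0.121, 0.089]), 0.62)]
ladle_red wrist []
ladle_white scene [(array([0.47 , 0.402, 0.051]), 0.56)]
ladle_white wrist [(array([0.467, 0.403, 0.087]), 0.68)]
```

```bash
python3 -m crank '[[[70,0.58,0,0.7,0,0,0],[70,0,0,0.8,0,0,0],[70,0,0,0.8,0,0,0],[70,0,0,0.8,0,0,0],[70,0,0,0.8,0,0,0],[70,0,0,0.8,0,0,0],[70,0,0,0.45,0,0,0],[70,0,0,0.17,0,0,0]]]' | grep -v eef
python3 -m crank '[[[0,0,0,0,0,0,0],[0,0,0,0,0,0,0],[0,0,0,0,0,0,0],[0,0,0,0,0,0,0],[0,0,0,0,0,0,0],[0,0,0,0,0,0,0],[0,0,0,0,0,0,0],[0,0,0,0,0,0,0]]]'|grep -v eef
python3 -m crank '[[[0,0,0,-0.5,0,0,0],[0,0,0,-0.8,0,0,0],[0,0,0,-1,0,0,0],[0,0,0,-1,0,0,-1],[0,0,0,-1,0,0,-1],[0,0,0,-1,0,0,-1],[0,0,0,-1,0,0,-1],[0,0,0,-1,0,0,-1]]]'|grep -v eef
python3 -m crank '[[[0,0,0,-1,0,0,-1],[0,0,0,-1,0,0,-1],[0,0,0,0,0,0,-1],[0,0,0,0,0,0,-1],[0,0,0,0,0,0,-1],[0,0,0,0,0,0,-1],[0,0,0,0,0,0,-1],[0,0,0,0,0,0,-1]]]'|grep -v eef
for i in 1 2 3; do python3 -m crank '[[[0,0,0,0,0,0,-1],[0,0,0,0,0,0,-1],[0,0,0,0,0,0,-1],[0,0,0,0,0,0,-1],[0,0,0,0,0,0,-1],[0,0,0,0,0,0,-1],[0,0,0,0,0,0,-1],[0,0,0,0,0,0,-1]]]'|grep -v eef; done
python3 -c "
from h import *
st();goto(.656,-.0156,.217,342)"
```

```text
clock: 67.88
ee_pos: [0.4696, 0.3981, 0.1558]
ft_force: [-0.7, -0.1, -0.0]
gripper_width: 0.702
clock: 68.55
ee_pos: [0.4715, 0.4, 0.1599]
ft_force: [-0.7, -1.3, 5.5]
gripper_width: 0.316
clock: 69.22
ee_pos: [0.4704, 0.3992, 0.3788]
ft_force: [1.4, -0.2, -1.7]
gripper_width: 0.315
clock: 69.88
ee_pos: [0.4707, 0.3994, 0.4371]
ft_force: [-0.0, -0.1, -0.9]
gripper_width: 0.318
clock: 70.55
ee_pos: [0.4707, 0.3994, 0.4371]
ft_force: [0.2, -0.4, -1.0]
gripper_width: 0.319
clock: 71.22
ee_pos: [0.4707, 0.3994, 0.4371]
ft_force: [1.1, -0.2, -0.8]
gripper_width: 0.318
clock: 71.88
ee_pos: [0.4707, 0.3994, 0.4371]
ft_force: [0.3, 0.5, -1.1]
gripper_width: 0.319
t 71.88 p [0.4707 0.3994 0.4371] F [ 0.3186  0.4947 -1.0734] g 0.319 
 [[ 0.6729 -0.7398 -0.0006]
 [-0.7398 -0.6729 -0.0005]
 [-0.0001  0.0008 -1.    ]] 
q [ 0.5842  0.4317  0.4323  1.5722 -0.     -1.7247]
xyz units [14.3909  4.732   7.3396] wz -4.952047292102217
```

```bash
python3 -m crank '[[[0,0,0,0,0,0,-0.99],[0,0,0,0,0,0,-0.99],[0,0,0,0,0,0,-0.99],[0,0,0,0,0,0,-0.99],[0,0,0,0,0,0,-0.99],[0,0,0,0,0,0,0],[0,0,0,0,0,0,0],[0,0.846,0.937,0,0,0,0]]]' >/dev/null
python3 -m crank '[[[0,0.846,0.937,0,0,0,0],[0,0.846,0.937,0,0,0,0],[0,0.846,0.937,0,0,0,0],[0,0.846,0.937,0,0,0,0],[0,0.846,0.937,0,0,0,0],[0,0.846,0.937,0,0,0,0],[0,0.846,0.937,0,0,0,0],[0,0.846,0.937,0,0,0,0]]]' >/dev/null
python3 -m crank '[[[0,0.846,0.937,0,0,0,0],[0,0.846,0.937,0,0,0,0],[0,0.846,0.937,0,0,0,0],[0,0,0,0,0,0,0],[0,0,0,0,0,0,0],[0,0,0,0,0,0,0],[0,0,0,0,0,0,0],[0,0,0,0,0,0,0]]]' |grep -v eef
python3 -c "
from h import *
st();goto(.656,-.0156,.2185,342)"
```

```text
clock: 73.88
ee_pos: [0.6536, -0.015, 0.438]
ft_force: [-0.6, 0.1, -1.8]
gripper_width: 0.316
t 73.88 p [ 0.6536 -0.015   0.438 ] F [-0.6271  0.093  -1.8227] g 0.316 
 [[ 0.9498 -0.3129  0.0005]
 [-0.3129 -0.9498  0.0001]
 [ 0.0004 -0.0003 -1.    ]] 
q [-0.1359  0.5207  0.5765  1.6262  0.0002 -2.9592]
xyz units [ 0.0801 -0.0051  7.3174] wz -0.03932613963411313
```

Run:
```python
from h import *
im=cv2.cvtColor(cv2.imread('pics/t12.png'),6).astype(np.float32);o=np.array([.504,.0338])
off=np.arange(-.012,.0121,.0015)
for nm,a in(('c',72),('b',-18)):
    e=np.array([np.cos(np.radians(a)),np.sin(np.radians(a))]);t=np.array([-e[1],e[0]]);print(nm)
    for r in(.032,.04,.048,.056,.066,.085,.1):
        P=proj('top',[np.r_[o+r*e+d*t,.224 if r<.07 else .218] for d in off]).astype(np.float32)
        print(r,cv2.remap(im,P[:,0].copy(),P[:,1].copy(),cv2.INTER_CUBIC).ravel().astype(int))
```

```text
c
0.032 [ 69  57  48  46  41  67 108 139 154 143 113  63  39  49  49  49  50]
0.04 [ 55  56  52  47  51  72 108 138 150 140 100  56  38  44  45  44  46]
0.048 [149 151 151 153 151 140 130 138 146 130 101  86 108 140 155 149 149]
0.056 [151 151 150 156 155 136 130 144 150 132  91  48  34  36  39  33  30]
0.066 [ 47  42  36  37  48  86 120 134 137 123  82  41  28  31  40  46  43]
0.085 [ 34  36  29  45 104 151 164 153 154 154 136  84  32  22  31  37  37]
0.1 [135  81  39  39  44  69 101 117 115 103  82  45  34  47  43  39  41]
b
0.032 [ 53  51  55  48  64 109 144 159 140 104  74  71  75  76  74  74  77]
0.04 [ 72  71  75  70  82 118 147 157 133  97  73  71  72  73  75  76  74]
0.048 [ 75  75  74  68  75 114 154 162 135  92  67  73  72  74  72  69  66]
0.056 [ 72  79  78  70  67 109 154 165 134 116 134 150 154 156 157 154 151]
0.066 [149 151 152 149 130 123 135 137 126 122 143 152 149 148 150 152 155]
0.085 [153 154 148 111 135 171 161 159 160 160 139 140 153 151 152 153 150]
0.1 [150 150 150 147 123  92  97 106 100  96 128 155 153 151 150 151 150]
```

```bash
python3 -m crank '[[[0,0.07,0.03,0.9,0,0,-0.04],[0,0,0,0.95,0,0,0],[0,0,0,0.95,0,0,0],[0,0,0,0.95,0,0,0],[0,0,0,0.95,0,0,0],[0,0,0,0.95,0,0,0],[0,0,0,0.95,0,0,0],[0,0,0,0.7,0,0,0]]]' >/dev/null
python3 -m crank '[[[0,0,0,0,0,0,0],[0,-0.35,0,0,0,0,0],[0,-0.35,0,0,0,0,0],[0,-0.35,0,0,0,0,0],[0,-0.35,0,0,0,0,0],[0,-0.35,0,0,0,0,0],[0,0,0,0,0,0,0],[0,0,0,0,0,0,0]]]' |grep -v eef
python3 -c "
from h import *
goto(.5845,.0066,.2185,342)"
```

```text
clock: 75.22
ee_pos: [0.6064, -0.001, 0.2205]
ft_force: [0.6, -0.6, -0.9]
gripper_width: 0.319
xyz units [-0.7723 -0.016   0.0631] wz -0.0012800154688837513
```

```bash
python3 -m crank '[[[0,-0.25,0,0.03,0,0,0],[0,-0.25,0,0.03,0,0,0],[0,-0.25,0,0,0,0,0],[0,0,0,0,0,0,0],[0,0,0,0,0,0,0],[0,0,0,0,0,0,0],[0,0,0,0,0,0,0],[0,0,0,0,0,0,0]]]' | grep -v eef
python3 -m crank '[[[0,0,0,0.1,0,0,0],[0,0,0,0.1,0,0,0],[0,0,0,0.1,0,0,0],[0,0,0,0.1,0,0,0],[0,0,0,0.08,0,0,0],[0,0,0,0,0,0,0],[0,0,0,0,0,0,0],[0,0,0,0,0,0,0]]]'| grep -v eef
python3 -m crank '[[[0,0,0,0.05,0,0,0],[0,0,0,0,0,0,0],[0,0,0,0,0,0,0],[0,0,0,0,0,0,0],[0,0,0,0,0,0,0],[0,0,0,0,0,0,0],[0,0,0,0,0,0,0],[0,0,0,0,0,0,0]]]'| grep -v eef
```

```text
clock: 75.88
ee_pos: [0.5847, 0.0052, 0.2166]
ft_force: [-0.7, -0.2, -1.3]
gripper_width: 0.319
clock: 76.55
ee_pos: [0.5843, 0.0053, 0.2027]
ft_force: [-2.8, -0.1, 5.2]
gripper_width: 0.322
clock: 77.22
ee_pos: [0.5843, 0.0053, 0.2026]
ft_force: [-5.9, -0.5, 13.4]
gripper_width: 0.315
```

```bash
python3 -m crank '[[[0,0,0,-0.06,0,0,0],[70,0,0,0,0,0,0],[70,0,0,0,0,0,0],[70,0,0,0,0,0,0],[70,0,0,0,0,0,0],[70,0,0,-0.6,0,0,0],[70,0,0,-0.9,0,0,0],[70,0,0,-0.9,0,0,0]]]' | grep -v eef
python3 -m crank '[[[70,0,0,-0.9,0,0,0],[70,0,0,-0.7,0,0,0],[70,-0.9,0,0,0,0,0],[70,-0.9,0,0,0,0,0],[70,-0.9,0,0,0,0,0],[70,-0.9,0,0,0,0,0],[70,0,0,0,0,0,0],[70,0,0,0,0,0,0]]]'| grep -v eef
python3 -m crank '[[[70,0,0,0,0,0,0],[70,0,0,0,0,0,0],[70,0,0,0,0,0,0],[70,0,0,0,0,0,0],[70,0,0,0,0,0,0],[70,0,0,0,0,0,0],[70,0,0,0,0,0,0],[70,0,0,0,0,0,0]]]'| grep -v eef
python3 - <<'E'
from h import *
st();C=cam('wrist');im=arm.camera('wrist');cv2.imwrite('pics/w17.png',im);sc=arm.camera('scene')
print(proj('wrist',[.504,.0338,.266],C))
a=im[100:300,180:460];a=cv2.resize(a,None,fx=2.85,fy=2.85,interpolation=cv2.INTER_CUBIC)[:,:798]
a=cv2.resize(im[130:290,230:430],(500,400),interpolation=cv2.INTER_CUBIC)
b=cv2.resize(sc[190:360,260:420],(300,319),interpolation=cv2.INTER_CUBIC);b=cv2.copyMakeBorder(b,0,81,0,0,0)
full=cv2.resize(im,(266,200));cv2.imwrite('pics/c17.png',np.vstack([np.hstack([a,b]),cv2.copyMakeBorder(full,0,0,0,534,0)]))
for t in('ladle_black','ladle_red','ladle_white','smoothie_cup','jigger','tub_pearls'):
    print(t,[(np.round(d['location'],3),d['confidence']) for d in arm.recognise(t,'scene')[:2]],[(np.round(d['location'],3),d['confidence']) for d in arm.recognise(t,'wrist')[:2]])
E
```

```text
clock: 77.88
ee_pos: [0.5836, 0.0054, 0.2742]
ft_force: [0.7, -0.2, -0.2]
gripper_width: 0.7
clock: 78.55
ee_pos: [0.481, 0.0392, 0.3229]
ft_force: [0.8, -1.1, 0.8]
gripper_width: 0.7
clock: 79.22
ee_pos: [0.4817, 0.0388, 0.3225]
ft_force: [-0.3, -0.5, -0.7]
gripper_width: 0.697
t 79.22 p [0.4817 0.0388 0.3225] F [-0.3273 -0.5081 -0.7317] g 0.697 
 [[ 0.9506 -0.3103 -0.0001]
 [-0.3103 -0.9506  0.    ]
 [-0.0001  0.     -1.    ]] 
q [-0.0726  0.1612 -0.2242  1.1855 -0.     -2.8987]
[[317.8606 236.2305]]
ladle_black [(array([ 0.474, -0.041,  0.09 ]), 0.85), (array([0.635, 0.235, 0.04 ]), 0.63)] [(array([ 0.478, -0.043,  0.096]), 0.69)]
ladle_red [(array([0.532, 0.119, 0.093]), 0.68)] [(array([0.534, 0.113, 0.093]), 0.76)]
ladle_white [(array([0.582, 0.01 , 0.087]), 0.71)] [(array([0.582, 0.005, 0.095]), 0.84)]
smoothie_cup [(array([ 0.448, -0.375,  0.105]), 0.88)] [(array([0.457, 0.036, 0.221]), 0.64), (array([0.585, 0.004, 0.091]), 0.47)]
jigger [(array([0.638, 0.233, 0.04 ]), 0.77)] [(array([0.64 , 0.222, 0.048]), 0.57), (array([0.584, 0.008, 0.091]), 0.45)]
tub_pearls [(array([0.637, 0.338, 0.058]), 0.55), (array([0.528, 0.119, 0.093]), 0.48)] [(array([0.642, 0.317, 0.06 ]), 0.77)]
```

View pics/c17.png

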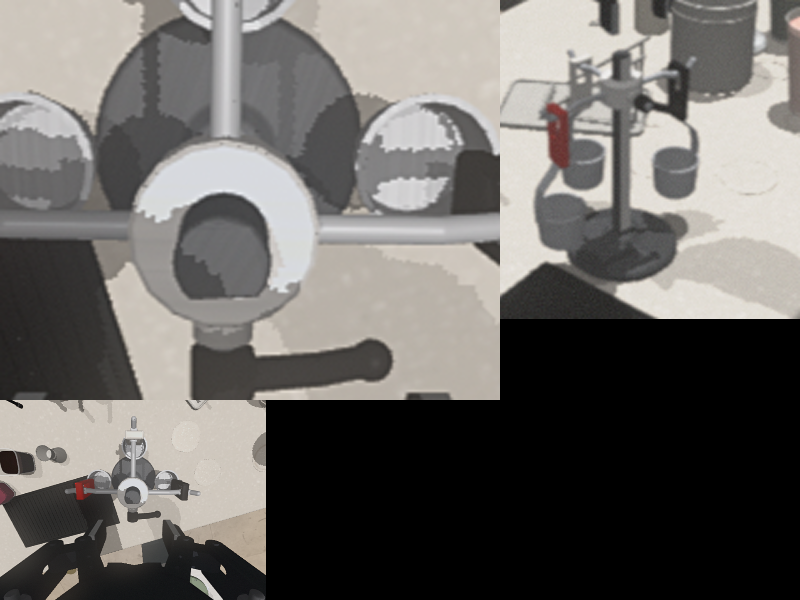

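Run:
```python
from h import *
C=cam('wrist');g=cv2.cvtColor(cv2.imread('pics/w17.png'),6).astype(float)
# crop (x,y)*0.4+(230,130): chord u 304..336 v~248
P=[]
for u in range(307,333):
    c=g[238:256,u];d=np.abs(np.gradient(c));w=d.copy();k=np.argmax(d);s=slice(max(k-2,0),k+3);P.append((u,238+(d[s]*np.arange(18)[s]).sum()/d[s].sum(),int(c[k+1]-c[k-1])))
print([(u,round(v,1),s) for u,v,s in P])
def ang(pts,z):
    W=np.float32([atz('wrist',p,z,C)[:2] for p in pts]);l=cv2.fitLine(W,cv2.DIST_HUBER,0,1e-4,1e-4).ravel();return np.degrees(np.arctan2(l[1],l[0]))%180
print('chord',ang([p[:2] for p in P],.266))
H=[]
for u in list(range(235,280))+list(range(362,405)):
    c=cv2.GaussianBlur(g[205:235,u:u+1],(1,5),0).ravel();d=np.gradient(c);H.append((u,205+(np.argmax(d)+np.argmin(d))/2))
print('a-c',ang(H,.222),ang(H[:45],.222),ang(H[45:],.222))
V=[]
for v in range(132,180):
    c=cv2.GaussianBlur(g[v:v+1,300:345],(5,1),0).ravel();d=np.gradient(c);V.append((300+(np.argmax(d)+np.argmin(d))/2,v))
print('b',ang(V,.222))
```

```text
[(307, np.float64(249.2), 76), (308, np.float64(249.3), 76), (309, np.float64(249.3), 75), (310, np.float64(249.3), 76), (311, np.float64(249.2), 72), (312, np.float64(249.1), 72), (313, np.float64(249.1), 70), (314, np.float64(249.1), 73), (315, np.float64(249.1), 73), (316, np.float64(249.1), 72), (317, np.float64(248.8), 67), (318, np.float64(248.8), 69), (319, np.float64(248.8), 69), (320, np.float64(248.7), 66), (321, np.float64(248.8), 54), (322, np.float64(248.8), 60), (323, np.float64(248.4), 65), (324, np.float64(248.6), 63), (325, np.float64(248.6), 68), (326, np.float64(248.6), 67), (327, np.float64(248.4), 55), (328, np.float64(248.4), 63), (329, np.float64(248.5), 62), (330, np.float64(248.5), 56), (331, np.float64(248.5), 47), (332, np.float64(248.2), 57)]
chord 74.34415
a-c 74.18982 60.407673 81.74211
b 159.4919
```

```bash
python3 -c "
from plant import arm
print(arm.job_done(), arm.sense()['clock'])"
```

```text
the job is handed in; nothing more can be done
the job is handed in; nothing more can be done
```

I handed the job in at about 79 s of the 210 s allowed. I stood all three ladles on the mat, turned the empty collar about 64° clockwise onto the flat and pushed the lever down. Then I hung the ladles back, one to a hook: black on hook a, white on hook b, red on hook c.

- **Ladles:** All three were found hanging by both the scene and wrist cameras, and each touched its hook at the expected height. The red ladle was knocked a few centimetres aside while it stood on the mat, so I located it again before picking it up.
- **Lever:** It stayed down at about 1.3 and did not spring back when I let go, judged from the ball's position in the scene picture. I pushed it with up to about 17 N, more than the 3 to 10 N it needs.
- **Alignment:** The collar slipped about 2.5° clockwise while I pushed the lever. My best reading leaves the set screw about 2 to 3° off the flat, and I did not correct this. The flat measured 164.3° and the screw about 162°. My last automatic line fits on the hooks scattered too much to confirm this, so the screw figure comes from the earlier close-up and top-camera readings.
- **Bystanders:** The jigger, smoothie and tub were found where they had been, and nothing was knocked over. At hand-in the gripper was clear of everything.

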